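# Clamp the capped outlets of the breathing-gas unit for its leak test

## Robot

A 6-joint arm with a two-finger parallel gripper is mounted at the origin on the work surface. World frame = base frame: x ahead of the robot, y to its left, z up, the work surface at z = 0. Lengths are in m, angles in rad, forces in N, time in s.
With the tool pointing down it reaches from about 0.3 to 0.775 m from the base axis. Payload 14.6 kg.
Tool frame: the origin (TCP) lies at the very end of the fingers, on their centre line; the grasp point (between the pads) lies 19 mm behind it; y points along the fingers, x is the direction in which the jaws open and shut, and the axes are right-handed (so a half turn about y gives the same grasp; the last joint's range is limited). The gripper opens to 85 mm and grips with 20 to 120 N. Pads are 22 mm wide; open, the fingers measure 114 mm over their backs; the gripper's body (76 mm by 85 mm) begins 54 mm behind the grasp point. The pads swing forward as they close: fully open they stand 13 mm farther back than shut.
Start: joints at [1.105, 0.3, 1.521, -0, 1.321, -0.067], TCP at [0.214, 0.507, 0.231] pointing down, gripper open.
Joint ranges: [-3.03, 3.03], [-0.79, 2.21], [0.23, 2.52], [-1.04, 4.18], [0, 3.07], [-2.55, 2.55]. Speed limits (rad/s): [2.22, 2.22, 2.57, 3.14, 3.14, 3.14].

## Interface

Orientations are given as a 3x3 rotation matrix whose columns are the frame's x, y, z axes.
In Python, from station import bot, cams gives the robot as it stands.
- The arm moves only by the tool play_rows, never from a script. Its argument "plan" is a list of rows, each a list of 6 numbers: the shift along the tool's x, y, z normalised to -1 to 1, where 1 is 0.15 m, then the turn, a rotation vector about the tool's x, y, z normalised to -1 to 1, where 1 is 0.5 rad. A call has 1 to 5 rows; each row is the pose to reach, as a shift and turn from the pose measured when the call began, along the tool's axes at that moment; what a row does not reach only later rows make up. A row lasts 1/12 s, in which the tool goes at most 41.7 mm and 7.16 degrees, less where a joint would pass 70% of its speed; a pose out of reach is approached as far as the arm can. A call with a number of a shift or a turn outside -1 to 1 is refused whole. A call with a gripper value outside its range is refused whole. "gripper" is the finger opening in mm, from 0 to 85.4, set as the call begins (left out, the last holds). The fingers move at their own pace and stop on an object; the grip force is fixed at half the most. Time passes only in rows, so rows that repeat a pose let the fingers close. It gives the time, the measured TCP pose, the force and the opening at its end, in the units of the state.
- bot.read_state(): the state, without advancing time (a new reading comes with each control period).
- cams.grab_frame(name): name is "side" or "top"; returns a dict with "pixels" (480x640x3 uint8, red, green, blue), "fx", "fy", "cx", "cy" (pixels), "rvec" (rotation vector, rad) and "tvec" (3), from world to camera coordinates, as OpenCV has them. Camera axes: x right, y down, z forward; pixel columns grow to the right and rows downward; lengths in m; the calibration is good to about 2 mm. A picture is of the moment at which its call begins. There is no depth.
- bot.finish_job(): hands the job in, once; it reports no verdict.
The state is a dict: "clock": time; "qpos": joint angles; "dq": joint speeds; "effort": joint torques, N m; "eef_pos": TCP position; "orientation": TCP orientation; "force": force on the tool from outside, world axes, zero at the start; "wrist_torque": the same for the moment, N m; "finger_gap": opening from 0.0 (shut) to 1.0 (fully open).
Only numpy, scipy, OpenCV 4.12 (cv2) and the standard library are available. Lean on these libraries where they do the work, as an engineer would, in place of code of your own. Each camera call takes 0.05 s, during which the arm holds its last target.

## Task

Get the breathing-gas unit ready for its leak test: slide every worm-drive clamp lying on the green mat over the outlet cap of the same colour as its wing key, well onto the cap, and turn its key clockwise until the screw is snug at its stop. When all the clamps are tight, raise the unit's screen by its lift bar to 60 degrees from flat and swivel the unit until its red pointer stands at the green 30 degree mark on the foot (counter-clockwise from above). An outlet without a clamp on the mat stays as it is; leave the other things on the desk where they are and let go of everything at the end.

Things in the scene. Friction and masses are not known exactly. Their poses are not given: they have to be found in the camera images.
- lift_bar (a point): Middle of the black lift bar of the screen: a round bar 12 mm thick and 122 mm long, parallel to the screen's free edge and 40 mm beyond it, carried on two rods 110 mm apart (34 mm clear gap between bar and edge). Moves on an arc of 160 mm radius about the hinge line, which lies along the front top edge of the housing, 93 mm above the table. Its frame is the screen's: x from the hinge to the bar, y along the bar. The screen is a slab 118 x 200 x 13 mm, about 0.35 kg.
- screen (a joint): Tilt of the screen in rad: 0 = lying flat on its back on the unit, growing as the lift bar is raised and comes towards the capped outlets, 1.57 would be upright, stop at 1.45. A stiff hinge: it stays where it is left and takes about 5 N at the bar to move. Wanted at the end: 60 degrees = 1.047.
- turning_grip (a point): On the black vertical turning post at the unit's +y side, 14 mm below the post's top: round, 16 mm across, top at 117 mm above the table, free over its upper 50 mm. It is 158 mm from the swivel axis; take it there and lead it round.
- foot: Round fixed dark foot of the breathing-gas unit, 276 mm across, 10 mm high at the rim and 18 mm in the middle. Origin: centre of its underside, on the vertical swivel axis. It has an angle ring engraved every 15 degrees and one wide green mark at 30 degrees.
- unit (a joint): Swivel of the unit on its foot in rad, counter-clockwise from above; 0 = square to the foot (the middle of the ring), the red pointer under the outlets shows it. The green mark is at +30 degrees = 0.524. Stiff: it stays where it is left, about 6 N at the turning post moves it; stops at +-0.9.
- cap_blue (a point): Centre of the free end face of the blue end cap on the +y outlet of the unit. The cap is round, 26 mm in diameter (22 mm over its last 4 mm), 31 mm long, on a horizontal barbed stub that stands 49 mm out of the aluminium manifold bar; axis 55 mm above the table, outlets 78 mm apart. The point's x axis points into the cap, along the stub towards the manifold; z up. Manifold top: 71 mm above the table; the cream housing begins 92 mm behind this face, and is 85 mm high.
- clamp_blue: Worm-drive clamp with blue wing key, about 90 g, may be absent. Starts upright on the slippery green mat (290 x 250 x 3 mm). Origin: centre of the band's bore, 18 mm above its underside; x along the bore axis (horizontal), z up. Band: bore 30 mm, outside 36, 18 wide. Screw housing 26 x 12 x 36 mm (x, y, z) centred at y = +24 mm, screw upright in it; the band's folded end reaches y = -22 mm.
- key_blue (a point): Centre of the blue wing key, on the screw axis 39 mm above the clamp's origin, at y = +24 mm of it. The key is an upright blade 9 mm thick (its own x axis), 24 mm wide (its y axis) and 28 mm tall (from 23 to 51 mm above the origin); it turns with the screw, so its frame shows how the blade stands: square across the clamp's x at screw 0.
- screw_blue (a joint): Angle of the blue clamp's screw in rad, growing clockwise seen from above. From 0 (open) it drives a saddle, 14 mm wide, out of the housing into the bore by 1 mm per rad: the saddle meets the cap near 4.0 and the screw comes to its stop at 4.6. Before that a clamp left alone on a cap just hangs on it, leaning a little. Friction about 0.03 N m; it does not turn back by itself. Snug is above 4.3.
- cap_yellow (a point): Centre of the free end face of the yellow end cap on the middle outlet of the unit. The cap is round, 26 mm in diameter (22 mm over its last 4 mm), 31 mm long, on a horizontal barbed stub that stands 49 mm out of the aluminium manifold bar; axis 55 mm above the table, outlets 78 mm apart. The point's x axis points into the cap, along the stub towards the manifold; z up. Manifold top: 71 mm above the table; the cream housing begins 92 mm behind this face, and is 85 mm high.
- clamp_yellow: Worm-drive clamp with yellow wing key, about 90 g, may be absent. Starts upright on the slippery green mat (290 x 250 x 3 mm). Origin: centre of the band's bore, 18 mm above its underside; x along the bore axis (horizontal), z up. Band: bore 30 mm, outside 36, 18 wide. Screw housing 26 x 12 x 36 mm (x, y, z) centred at y = +24 mm, screw upright in it; the band's folded end reaches y = -22 mm.
- key_yellow (a point): Centre of the yellow wing key, on the screw axis 39 mm above the clamp's origin, at y = +24 mm of it. The key is an upright blade 9 mm thick (its own x axis), 24 mm wide (its y axis) and 28 mm tall (from 23 to 51 mm above the origin); it turns with the screw, so its frame shows how the blade stands: square across the clamp's x at screw 0.
- screw_yellow (a joint): Angle of the yellow clamp's screw in rad, growing clockwise seen from above. From 0 (open) it drives a saddle, 14 mm wide, out of the housing into the bore by 1 mm per rad: the saddle meets the cap near 4.0 and the screw comes to its stop at 4.6. Before that a clamp left alone on a cap just hangs on it, leaning a little. Friction about 0.03 N m; it does not turn back by itself. Snug is above 4.3.
- cap_green (a point): Centre of the free end face of the green end cap on the -y outlet of the unit. The cap is round, 26 mm in diameter (22 mm over its last 4 mm), 31 mm long, on a horizontal barbed stub that stands 49 mm out of the aluminium manifold bar; axis 55 mm above the table, outlets 78 mm apart. The point's x axis points into the cap, along the stub towards the manifold; z up. Manifold top: 71 mm above the table; the cream housing begins 92 mm behind this face, and is 85 mm high.
- clamp_green: Worm-drive clamp with green wing key, about 90 g, may be absent. Starts upright on the slippery green mat (290 x 250 x 3 mm). Origin: centre of the band's bore, 18 mm above its underside; x along the bore axis (horizontal), z up. Band: bore 30 mm, outside 36, 18 wide. Screw housing 26 x 12 x 36 mm (x, y, z) centred at y = +24 mm, screw upright in it; the band's folded end reaches y = -22 mm.
- key_green (a point): Centre of the green wing key, on the screw axis 39 mm above the clamp's origin, at y = +24 mm of it. The key is an upright blade 9 mm thick (its own x axis), 24 mm wide (its y axis) and 28 mm tall (from 23 to 51 mm above the origin); it turns with the screw, so its frame shows how the blade stands: square across the clamp's x at screw 0.
- screw_green (a joint): Angle of the green clamp's screw in rad, growing clockwise seen from above. From 0 (open) it drives a saddle, 14 mm wide, out of the housing into the bore by 1 mm per rad: the saddle meets the cap near 4.0 and the screw comes to its stop at 4.6. Before that a clamp left alone on a cap just hangs on it, leaning a little. Friction about 0.03 N m; it does not turn back by itself. Snug is above 4.3.
- pot: Specimen pot with red lid, 38 mm across, 55 mm high; leave alone. Origin at its underside.
- filter_a: White breathing filter, 80 mm across, 70 mm high; leave alone. Origin at its underside.
- filter_b: Another white breathing filter, 80 mm across, 70 mm high; leave alone. Origin at its underside.
- pen: Blue pen, 130 mm long, lying; leave alone. Origin at its underside.
- tape: Roll of clear tape, 72 mm across, 19 mm high; leave alone. Origin at its underside.
- nose_peg: Blue nose peg, 50 mm long; leave alone. Origin at its underside.

How it is judged:
On the way, in this order (a step that is already met when the one before it is completed fails the run):
1. every clamp present sits on the cap of its own colour and its screw is snug (x of clamp_blue in the frame of cap_blue between 0.006 and 0.03 m and y of clamp_blue in the frame of cap_blue between -0.006 and 0.006 m and z of clamp_blue in the frame of cap_blue between -0.006 and 0.006 m and angle between the x axis of clamp_blue and the x axis of cap_blue, either way round below 0.35 rad and value of joint each of screw_blue, screw_yellow, screw_green above 4.3 rad and x of clamp_yellow in the frame of cap_yellow between 0.006 and 0.03 m and y of clamp_yellow in the frame of cap_yellow between -0.006 and 0.006 m and z of clamp_yellow in the frame of cap_yellow between -0.006 and 0.006 m and angle between the x axis of clamp_yellow and the x axis of cap_yellow, either way round below 0.35 rad and x of clamp_green in the frame of cap_green between 0.006 and 0.03 m and y of clamp_green in the frame of cap_green between -0.006 and 0.006 m and z of clamp_green in the frame of cap_green between -0.006 and 0.006 m and angle between the x axis of clamp_green and the x axis of cap_green, either way round below 0.35 rad), for 0.2 s.
2. the screen is at 60 degrees and the unit's pointer at the green mark (value of joint screen between 0.96 and 1.135 rad and value of joint unit between 0.436 and 0.611 rad), for 0.2 s.
At the end, for the whole second after the job is handed in: Every clamp present is on the cap of its own colour (band centre 6 to 30 mm in from the cap's end face, within 6 mm of its axis sideways and in height, band axis within 20 degrees of the cap's), its screw turned past 4.3 rad; screen at 60 +-5 degrees; unit swivelled to 30 +-5 degrees; all at rest (all of step 1 and all of step 2 and linear speed of each of clamp_blue, clamp_yellow, clamp_green below 0.03 m/s and velocity of joint unit between -0.05 and 0.05 rad/s and velocity of joint screen between -0.05 and 0.05 rad/s); the robot touches nothing.
It fails at once if the pot, a filter, the pen, the tape or the nose peg is moved more than 3 cm (distance of any of pot, filter_a, filter_b, pen, tape, nose_peg from where it was at the start of the episode above 0.03 m).
Of clamp_blue, clamp_yellow, clamp_green only 2 to 3 are there at a start; the rules pass over those that are not, and their reading is None.
At some moment in a run one of clamp_blue, clamp_yellow, clamp_green may be knocked a few centimetres aside while the robot is not near it.
It also fails if it takes over 210 s, if anything falls off the work surface, if the arm or the gripper's body presses on something with over 40 N, if the wrist force passes 120 N, or if a joint passes its speed limit or range.

## Working session

There is one attempt and no reset: what is moved stays moved. The work goes in short steps, Python scripts to look and compute and a tool call to move; the robot and the scene stay as the last step left them, time stands still between calls to the robot, and variables do not carry over. Pictures are saved under pics/ and viewed, and the job is handed in when it is done.

Besides the shell and the picture viewer there is one more tool, called in YAML: its name, and indented under it one key for each argument. play_rows: Moves the arm, as the interface text tells. Scaled input: -1 to 1 covers 0.15 m each way for a shift and 0.5 rad each way for a turn. Its arguments: {"type":"object","properties":{"plan":{"type":"array"},"gripper":{"type":"number"}},"required":["plan"]}

```bash
ls; mkdir -p pics; python3 - <<'E'
from station import bot,cams
import cv2
s=bot.read_state()
for k,v in s.items(): print(k,v)
for n in("side","top"):
    f=cams.grab_frame(n); cv2.imwrite(f"pics/{n}0.png",f["pixels"][:,:,::-1]); print(n,{k:f[k] for k in f if k!="pixels"})
E
```

```text
pics
clock 0.0
qpos [ 1.10543730e+00  3.00462651e-01  1.52161985e+00  3.55933570e-05
  1.32068708e+00 -6.65871764e-02]
dq [-0.00133023  0.00116279 -0.00038827  0.00098491  0.00026872 -0.00013062]
effort [-1.87623162e-03 -5.43487430e+01 -3.61802280e+01 -1.38443747e-04
  3.83768187e-03 -1.21652738e-05]
eef_pos [0.21343601 0.50663171 0.23070955]
orientation [[ 3.88294656e-01 -5.58957377e-04 -9.21535104e-01]
 [ 9.21534528e-01 -1.03629817e-03  3.88295042e-01]
 [-1.17202552e-03 -9.99999307e-01  1.12709480e-04]]
force [-0.58400996  0.15446145 -0.31819854]
wrist_torque [-0.04759965  0.01384306 -0.01268729]
finger_gap 1.0003669795231125
side {'fx': 609.5430468355298, 'fy': 609.5430468355298, 'cx': 304.080776143848, 'cy': 247.49302041258812, 'rvec': array([ 2.00021927, -0.79636606,  0.45973732]), 'tvec': array([-0.40350397,  0.25791153,  1.10128918])}
top {'fx': 539.9553059686205, 'fy': 539.9553059686205, 'cx': 316.10340665875185, 'cy': 242.3408363809507, 'rvec': array([ 2.2197327 , -2.15698552,  0.06401137]), 'tvec': array([-0.03427828,  0.53276936,  1.24850287])}
```

The side view shows all three clamps on the mat: blue (350,335), yellow (413,330), green (410,295). In the top view they are at blue (420,283), yellow (452,241) and green (416,202), and the unit is near (273,228). I'll zoom in next.

```bash
cat > h.py <<'E'
import numpy as np, cv2
from station import bot,cams
from scipy.spatial.transform import Rotation as R
def grab(n): return cams.grab_frame(n)
def KRt(f):
    K=np.array([[f["fx"],0,f["cx"]],[0,f["fy"],f["cy"]],[0,0,1]]); return K,cv2.Rodrigues(np.array(f["rvec"]))[0],np.array(f["tvec"])
def ray(f,u,v):
    K,Rm,t=KRt(f); d=Rm.T@np.linalg.solve(K,[u,v,1.]); return -Rm.T@t,d
def plane(f,u,v,z):
    o,d=ray(f,u,v); return o+d*(z-o[2])/d[2]
def tri(fa,pa,fb,pb):
    o1,d1=ray(fa,*pa);o2,d2=ray(fb,*pb);d1/=np.linalg.norm(d1);d2/=np.linalg.norm(d2)
    s=np.linalg.lstsq(np.c_[d1,-d2],o2-o1,rcond=None)[0]; a=o1+d1*s[0];b=o2+d2*s[1]; return (a+b)/2,np.linalg.norm(a-b)
def proj(f,p):
    K,Rm,t=KRt(f); q=K@(Rm@np.asarray(p)+t); return q[:2]/q[2]
def crop(f,name,x0,y0,w,h,s):
    im=f["pixels"][y0:y0+h,x0:x0+w,::-1]; im=cv2.resize(im,None,fx=s,fy=s,interpolation=cv2.INTER_CUBIC); cv2.imwrite("pics/"+name,im)
def rel(p,Rw=None):
    """normalised row to reach world TCP p, orientation Rw"""
    s=bot.read_state(); O=np.array(s["orientation"]).reshape(3,3); d=O.T@(np.asarray(p)-s["eef_pos"])/0.15
    r=np.zeros(3) if Rw is None else R.from_matrix(O.T@Rw).as_rotvec()/0.5
    return np.round(np.r_[d,r],3)
def down(jx,jy):
    x=np.array([jx,jy,0.]);x/=np.linalg.norm(x);y=np.array([0,0,-1.]);return np.c_[x,y,np.cross(x,y)]
E
python3 - <<'E'
from h import *
a=grab("top");b=grab("side")
crop(a,"t_mat.png",370,180,120,130,5); crop(a,"t_unit.png",205,145,135,150,4)
crop(b,"s_mat.png",330,265,120,130,5); crop(b,"s_unit.png",215,180,140,120,5)
E
```

```text
(no output)
```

The top crop shows all three clamps with the key blades roughly along each clamp's y. The unit is swivelled about -20° in world and its screen is already slightly raised. Next I'll measure keys and caps by colour mask and triangulation.

```bash
cat >> h.py <<'E'
HS={"blue":((105,110,50),(125,255,255)),"yellow":((20,110,80),(32,255,255)),"green":((50,110,40),(75,255,255))}
def blobs(f,col,x0=0,y0=0,x1=640,y1=480,mn=12,hs=None):
    hsv=cv2.cvtColor(f["pixels"],cv2.COLOR_RGB2HSV); lo,hi=hs or HS[col]
    m=cv2.inRange(hsv,lo,hi); k=np.zeros_like(m);k[y0:y1,x0:x1]=1;m=m*k
    n,l,st,c=cv2.connectedComponentsWithStats(m)
    out=[]
    for i in range(1,n):
        if st[i,4]>=mn:
            ys,xs=np.where(l==i); r=cv2.minAreaRect(np.c_[xs,ys].astype(np.float32))
            out.append((c[i].round(1),int(st[i,4]),np.round(r[1],1),round(r[2],0),st[i,:4]))
    return out
E
python3 - <<'E'
from h import *
a=grab("top");b=grab("side")
for f in(a,b):
    K,Rm,t=KRt(f); print("cam",-Rm.T@t)
for c in HS:
    for n,f in(("top",a),("side",b)):
        print(c,n)
        for o in blobs(f,c,200,150,500,400): print("   ",o)
f=a
for p in ((410,200),(416,202),(205+185/4,145+520/4)): print(a["pixels"][int(p[1]),int(p[0])])
hsv=cv2.cvtColor(a["pixels"],cv2.COLOR_RGB2HSV)
print(hsv[195:197,412:415],hsv[240,375:376],hsv[250,400], hsv[282:284,250:260:3])
E
```

```text
cam [ 0.45569164 -0.02409352  1.2788832 ]
cam [-0.27108406 -0.8563266   0.79711345]
blue top
    (array([223. , 251.2]), 144, array([11.2, 13. ]), 27.0, array([216, 244,  15,  16], dtype=int32))
    (array([471.8, 285.9]), 137, array([18.2,  7.5]), 52.0, array([464, 278,  17,  17], dtype=int32))
    (array([415.6, 288.2]), 47, array([ 4.5, 10.8]), 51.0, array([411, 285,  10,   8], dtype=int32))
    (array([334.4, 310.5]), 141, array([ 2.6, 53.6]), 53.0, array([313, 294,  44,  34], dtype=int32))
blue side
    (array([234.8, 231.5]), 76, array([ 7.1, 10.8]), 79.0, array([229, 228,  12,   8], dtype=int32))
    (array([264.5, 318.8]), 92, array([55.3,  1.7]), 5.0, array([236, 316,  56,   7], dtype=int32))
    (array([346.6, 325.3]), 121, array([11., 10.]), 90.0, array([342, 320,  11,  12], dtype=int32))
    (array([404.3, 378.1]), 121, array([14.,  9.]), 90.0, array([400, 371,  10,  15], dtype=int32))
yellow top
    (array([446.1, 237.4]), 51, array([10.9,  4.7]), 39.0, array([441, 234,  11,   8], dtype=int32))
    (array([254. , 265.4]), 155, array([11.6, 13.4]), 24.0, array([247, 258, 
[... 361 characters left out ...]
412.9, 193.6]), 32, array([9.4, 3.3]), 39.0, array([409, 190,   9,   8], dtype=int32))
    (array([264. , 193.9]), 12, array([6.3, 1.6]), 18.0, array([261, 193,   7,   3], dtype=int32))
    (array([256.7, 195.5]), 12, array([5.4, 1.8]), 27.0, array([254, 194,   6,   4], dtype=int32))
    (array([287.1, 278.6]), 139, array([18.2, 13.2]), 9.0, array([279, 272,  20,  14], dtype=int32))
green side
[115 119 122]
[133 137 140]
[123  49  47]
[[[ 69 110  97]
  [ 67 120 113]
  [ 69 118 121]]

 [[ 69  91  81]
  [ 68 109  96]
  [ 67 118 115]]] [[ 83  62 139]] [ 83 105 104] [[[ 10   6 139]
  [108  17  75]
  [103  23  78]
  [105  26  80]]

 [[ 23   6 172]
  [ 60   2 103]
  [ 99  24  75]
  [105  19  79]]]
```

```bash
sed -i 's/"green":.*}/"green":((50,70,30),(77,255,165))}/' h.py
python3 - <<'E'
from h import *
a=grab("top");b=grab("side")
for n,f in(("top",a),("side",b)):
    for o in blobs(f,"green",200,150,500,400): print(n,o)
caps={}
def T(n,p,q):
    x,e=tri(a,p,b,q); print(n,x.round(4),"gap",round(e,4)); return x
B=T("capB",(223,251.2),(234.8,231.5)); Y=T("capY",(254,265.4),(243.9,247.3))
print(np.linalg.norm(B-Y), np.degrees(np.arctan2(*(B-Y)[1::-1])))
T("keyB",(415.6,288.2),(346.6,325.3)); T("keyY",(446.1,237.4),(411.7,315.4))
E
```

```text
top (array([278.3, 191. ]), 48, array([17.1,  4.3]), 17.0, array([270, 188,  17,   8], dtype=int32))
top (array([412.4, 194.3]), 56, array([10.3,  5.5]), 34.0, array([407, 190,  11,   9], dtype=int32))
top (array([264.2, 193.7]), 18, array([6.3, 2.5]), 18.0, array([261, 192,   7,   4], dtype=int32))
top (array([257. , 195.4]), 19, array([6.6, 2.5]), 18.0, array([254, 194,   7,   4], dtype=int32))
top (array([285.9, 203.3]), 17, array([6.3, 2.2]), 27.0, array([283, 202,   7,   4], dtype=int32))
top (array([289.7, 210.1]), 15, array([6., 2.]), 0.0, array([287, 209,   7,   3], dtype=int32))
top (array([293.9, 215.7]), 16, array([6.3, 2.2]), 27.0, array([291, 214,   7,   4], dtype=int32))
top (array([287.3, 278.8]), 179, array([19.4, 13.8]), 9.0, array([279, 272,  21,  15], dtype=int32))
side (array([438.1, 174.4]), 6874, array([ 73., 182.]), 90.0, array([317, 150, 183,  74], dtype=int32))
side (array([309. , 208.5]), 29, array([9.2, 3.3]), 39.0, array([305, 205,   8,   8], dtype=int32))
side (array([304.1, 222.1]), 21, array([3.4, 6.3]), 14.0, array([302, 219,   5,   7], dtype=int32))
side (array([253.8, 264.2]), 128, array([ 9.7, 13.3]), 81.0, array([247, 259,  14,  11], dtype=int32))
side (array([409.6, 280.1]), 40, array([13.,  3.]), 90.0, array([408, 274,   4,  14], dtype=int32))
side (array([262.1, 284. ]), 26, array([4.2, 5.7]), 45.0, array([259, 282,   7,   5], dtype=int32))
capB [0.5055 0.1915 0.0528] gap 0.0011
capY [0.4756 0.1198 0.052 ] gap 0.0018
0.0777580176947651 67.36183881371028
keyB [ 0.4343 -0.2469  0.0562] gap 0.0013
keyY [ 0.5511 -0.314   0.0565] gap 0.0013
```

```bash
python3 - <<'E'
from h import *
a=grab("top");b=grab("side")
for n,p,q in (("B",(415.6,288.2),(346.6,325.3)),("Y",(446.1,237.4),(411.7,315.4)),("G",(412.4,194.3),(409.6,280.1))):
    x,e=tri(a,p,b,q); print(n,x.round(4),round(e,4),"top@.072",plane(a,*p,.072).round(4),"top@.066",plane(a,*p,.066).round(4),"side@.060",plane(b,*q,.060).round(4))
G,e=tri(a,(282.,279.5),b,(253.8,264.2));print(G,e)
# metal mask orientation on mat
hsv=cv2.cvtColor(a["pixels"],cv2.COLOR_RGB2HSV)
m=((hsv[...,1]<62)&(hsv[...,2]>50)).astype(np.uint8)
for n,(x,y) in (("B",(420,283)),("Y",(450,241)),("G",(416,202))):
    w=np.zeros_like(m);w[y-18:y+18,x-18:x+18]=1
    k,l,st,c=cv2.connectedComponentsWithStats(m*w)
    for i in range(1,k):
        if st[i,4]>30:
            ys,xs=np.where(l==i);pts=np.array([plane(a,u,v,.03)[:2] for u,v in zip(xs,ys)])
            w_,V=np.linalg.eigh(np.cov(pts.T)); d=V[:,1]; r=cv2.minAreaRect(np.c_[xs,ys].astype(np.float32))
            print(n,st[i],"PCA yaw",np.degrees(np.arctan2(d[1],d[0]))%180,"rect",r)
for n,c in (("B","blue"),("Y","yellow"),("G","green")):
    for o in blobs(a,c,375,180,462,310):
        x0,y0,w,h=o[4]; 
        lo,hi=HS[c]; mm=cv2.inRange(hsv,lo,hi)[y0:y0+h,x0:x0+w]; ys,xs=np.where(mm>0)
        pts=np.array([plane(a,u+x0,v+y0,.07)[:2] for u,v in zip(xs,ys)]); w_,V=np.linalg.eigh(np.cov(pts.T)); d=V[:,1]
        print("key",n,np.degrees(np.arctan2(d[1],d[0]))%180,np.sqrt(12*w_))
E
```

```text
B [ 0.4343 -0.2469  0.0562] 0.0013 top@.072 [ 0.4342 -0.2436  0.072 ] top@.066 [ 0.4341 -0.2447  0.066 ] side@.060 [ 0.4313 -0.2504  0.06  ]
Y [ 0.5511 -0.314   0.0565] 0.0013 top@.072 [ 0.5495 -0.3099  0.072 ] top@.066 [ 0.55   -0.3113  0.066 ] side@.060 [ 0.5479 -0.3169  0.06  ]
G [ 0.6469 -0.2353  0.057 ] 0.0002 top@.072 [ 0.6446 -0.2328  0.072 ] top@.066 [ 0.6455 -0.2338  0.066 ] side@.060 [ 0.6431 -0.2377  0.06  ]
[0.44736715 0.05369859 0.04860655] 0.006935747851862394
B [407 272  23  17 174] PCA yaw 123.37673715947867 rect ((418.43621826171875, 281.5155029296875), (9.92402172088623, 23.253923416137695), 49.76364517211914)
Y [438 233  26  16 180] PCA yaw 82.28260730026611 rect ((450.6499938964844, 241.5500030517578), (24.349538803100586, 11.384199142456055), 18.434947967529297)
G [398 184  36   4 115] PCA yaw 90.7799564393813 rect ((415.5, 185.5), (3.0, 35.0), 90.0)
G [405 195  24  17 203] PCA yaw 66.66036168589012 rect ((416.4292907714844, 202.12734985351562), (23.213727951049805, 10.68414306640625), 29.05460548400879)
key B 126.3740682351917 [0.00996284 0.02310987]
key Y 57.1528164725307 [0.01045699 0.02423372]
key G 51.296520994185215 [0.01211086 0.02276306]
```

```bash
python3 - <<'E'
from h import *
print(rel((0.434,-0.247,0.20),down(np.cos(.576),np.sin(.576))))
print(rel((0.30,0.2,0.25),down(1,.3)))
E
```

```text
[-4.06   0.209 -3.306  0.     1.192 -0.   ]
[-1.661 -0.125 -1.325  0.     1.761 -0.   ]
```

play_rows:
  plan:
    - [-1, 0, -0.81, 0, 0, 0]
    - [-1, 0, -0.81, 0, 0, 0]
    - [-1, 0, -0.81, 0, 0, 0]
    - [-1, 0, -0.81, 0, 0, 0]
    - [-1, 0, -0.81, 0, 0, 0]
  gripper: 50

```text
clock: 0.92
eef_pos: [0.2675, 0.3187, 0.2313]
orientation: [[0.389, 0.0, -0.921], [0.921, -0.0, 0.389], [-0.0, -1.0, -0.0]]
force: [0.6, 1.1, 0.8]
finger_gap: 0.58
```

play_rows:
  plan:
    - [-1, 0, -0.81, 0, 0, 0]
    - [-1, 0, -0.81, 0, 0, 0]
    - [-1, 0, -0.81, 0, 0, 0]
    - [-1, 0, -0.81, 0, 0, 0]
    - [-1, 0, -0.81, 0, 0, 0]

```text
clock: 1.33
eef_pos: [0.3212, 0.1307, 0.2316]
orientation: [[0.389, 0.001, -0.921], [0.921, -0.0, 0.389], [0.0, -1.0, -0.001]]
force: [0.4, 0.7, -0.8]
finger_gap: 0.583
```

play_rows:
  plan:
    - [-1, 0, -0.81, 0, 0, 0]
    - [-1, 0, -0.81, 0, 0, 0]
    - [-1, 0, -0.81, 0, 0, 0]
    - [-1, 0, -0.81, 0, 0, 0]
    - [-1, 0, -0.81, 0, 0, 0]

```text
clock: 1.75
eef_pos: [0.375, -0.0578, 0.232]
orientation: [[0.391, 0.002, -0.921], [0.921, -0.001, 0.391], [0.0, -1.0, -0.002]]
force: [0.8, 0.9, 0.2]
finger_gap: 0.582
```

play_rows:
  plan:
    - [-1, 0, -0.81, 0, 0.5, 0]
    - [-1, 0, -0.81, 0, 1, 0]
    - [-1, 0, -0.81, 0, 1, 0]
    - [-1, 0, -0.81, 0, 1, 0]
    - [-1, 0, -0.81, 0, 1, 0]

```text
clock: 2.17
eef_pos: [0.4284, -0.2465, 0.2321]
orientation: [[0.79, 0.002, -0.613], [0.613, -0.001, 0.79], [0.001, -1.0, -0.002]]
force: [0.6, 0.6, 1.4]
finger_gap: 0.583
```

```bash
python3 - <<'E'
from h import *
s=bot.read_state();print(s["clock"],s["qpos"],s["eef_pos"],s["finger_gap"])
print(rel((0.433,-0.246,0.12),down(np.cos(.635),np.sin(.635))))
a=grab("top"); print(blobs(a,"blue",375,180,462,310))
E
```

```text
2.1667 [-5.96445868e-01  1.73277160e-01  1.67549712e+00  3.66368404e-04
  1.29025082e+00 -1.25645262e+00] [ 0.42837114 -0.24649232  0.23211923] 0.5829202988519283
[ 0.026  0.748 -0.015  0.005  0.05   0.002]
[(array([415.4, 288.4]), 45, array([ 4.5, 10.2]), 51.0, array([411, 285,  10,   8], dtype=int32))]
```

play_rows:
  plan:
    - [0.026, 0.75, -0.015, 0, 0.05, 0]
    - [0.026, 0.75, -0.015, 0, 0.05, 0]
    - [0.026, 0.75, -0.015, 0, 0.05, 0]
    - [0.026, 0.75, -0.015, 0, 0.05, 0]
    - [0.026, 0.75, -0.015, 0, 0.05, 0]

```text
clock: 2.63
eef_pos: [0.4335, -0.2487, 0.1193]
orientation: [[0.802, 0.0, -0.597], [0.597, -0.001, 0.802], [-0.0, -1.0, -0.001]]
force: [0.2, -0.1, 0.6]
finger_gap: 0.583
```

```bash
python3 - <<'E'
from h import *
a=grab("top");b=grab("side")
print(rel((0.433,-0.246,0.046),down(np.cos(.635),np.sin(.635))))
crop(a,"t1.png",370,230,110,90,6); crop(b,"s1.png",300,250,110,110,5)
E
```

```text
[0.004 0.504 0.027 0.011 0.009 0.003]
```

Side view: the finger (240,285 in the crop) stands above the blue key (235,380), lined up to about 2 mm. Descending and gripping.

play_rows:
  plan:
    - [0, 0.25, 0.027, 0, 0.01, 0]
    - [0, 0.49, 0.027, 0, 0.01, 0]
    - [0, 0.49, 0.027, 0, 0.01, 0]
    - [0, 0.49, 0.027, 0, 0.01, 0]
    - [0, 0.49, 0.027, 0, 0.01, 0]

```text
clock: 3.15
eef_pos: [0.4338, -0.2471, 0.0509]
orientation: [[0.805, 0.008, -0.593], [0.593, -0.005, 0.805], [0.003, -1.0, -0.009]]
force: [0.8, -0.6, 0.2]
finger_gap: 0.585
```

play_rows:
  plan:
    - [0, 0, 0, 0, 0, 0]
    - [0, 0, 0, 0, 0, 0]
    - [0, 0, 0, 0, 0, 0]
    - [0, 0, 0, 0, 0, 0]
    - [0, 0, 0, 0, 0, 0]
  gripper: 0

```text
clock: 3.57
eef_pos: [0.4344, -0.2475, 0.0523]
orientation: [[0.805, 0.009, -0.593], [0.593, -0.007, 0.805], [0.004, -1.0, -0.011]]
force: [-2.0, 1.6, 11.2]
finger_gap: 0.087
```

play_rows:
  plan:
    - [0, 0, 0, 0, 0, 0]
    - [0, 0, 0, 0, 0, 0]
    - [0, 0, 0, 0, 0, 0]
    - [0, 0, 0, 0, 0, 0]
    - [0, 0, 0, 0, 0, 0]

```text
clock: 3.98
eef_pos: [0.4344, -0.2475, 0.0524]
orientation: [[0.805, 0.009, -0.593], [0.593, -0.007, 0.805], [0.004, -1.0, -0.011]]
force: [-1.5, 0.7, 2.6]
finger_gap: 0.087
```

play_rows:
  plan:
    - [0, -0.3, 0, 0, 0, 0]
    - [0, -0.6, 0, 0, 0, 0]
    - [0, -0.9, 0, 0, 0, 0]
    - [0, -0.9, 0, 0, 0, 0]
    - [0, -0.9, 0, 0, 0, 0]

```text
clock: 4.4
eef_pos: [0.4341, -0.2473, 0.1905]
orientation: [[0.805, 0.014, -0.593], [0.593, -0.01, 0.805], [0.006, -1.0, -0.016]]
force: [0.8, 0.8, -0.5]
finger_gap: 0.089
```

```bash
python3 - <<'E'
from h import *
a=grab("top");b=grab("side")
crop(b,"s2.png",290,200,130,130,5)
s=bot.read_state();print(s["qpos"],s["wrist_torque"])
E
```

```text
[-5.90978128e-01  2.22484220e-01  1.72765205e+00 -3.28967403e-04
  1.18084066e+00 -1.22550847e+00] [-0.01381847  0.07565503 -0.02092348]
```

```bash
cat >> h.py <<'E'
def chain(p,yaw,n=None,turn=0,p0=None,O0=None):
    """split move to TCP p and jaw yaw (tool down) into n calls; prints a row for each. turn: extra yaw sign hint"""
    s=bot.read_state(); P=np.array(s["eef_pos"]) if p0 is None else np.array(p0); O=np.array(s["orientation"]).reshape(3,3)
    y0=np.arctan2(O[1,0],O[0,0]); dy=yaw-y0
    p=np.asarray(p)
    if n is None: n=int(np.ceil(max(np.linalg.norm(p-P)/0.14,abs(dy)/0.49,1)))
    pp,oo=P,O
    for i in range(1,n+1):
        q=P+(p-P)*i/n; yy=y0+dy*i/n; Rw=down(np.cos(yy),np.sin(yy))
        print(np.round(np.r_[oo.T@(q-pp)/.15, R.from_matrix(oo.T@Rw).as_rotvec()/.5],3)); pp,oo=q,Rw
    print("q6 end ~",np.arctan2(p[1],p[0])-.07-yaw)
E
python3 - <<'E'
from h import *
chain((0.43,0.175,0.17),2.747)
E
```

```text
[ 0.33   0.018  0.455  0.021 -0.845  0.002]
[ 0.488  0.022  0.279  0.    -0.845  0.   ]
[ 0.559  0.022  0.055  0.    -0.845  0.   ]
[ 0.533  0.022 -0.179  0.    -0.845  0.   ]
[ 0.412  0.022 -0.382  0.    -0.845  0.   ]
q6 end ~ -2.43049369488608
```

play_rows:
  plan:
    - [0.16, 0.01, 0.22, 0, -0.4, 0]
    - [0.33, 0.018, 0.455, 0.02, -0.845, 0]
    - [0.33, 0.018, 0.455, 0.02, -0.845, 0]
    - [0.33, 0.018, 0.455, 0.02, -0.845, 0]
    - [0.33, 0.018, 0.455, 0.02, -0.845, 0]

```text
clock: 4.92
eef_pos: [0.4317, -0.1613, 0.1814]
orientation: [[0.488, -0.002, -0.873], [0.873, 0.002, 0.488], [0.001, -1.0, 0.002]]
force: [0.7, 0.5, -0.5]
finger_gap: 0.088
```

play_rows:
  plan:
    - [0.25, 0.01, 0.14, 0, -0.4, 0]
    - [0.488, 0.022, 0.28, 0, -0.845, 0]
    - [0.488, 0.022, 0.28, 0, -0.845, 0]
    - [0.488, 0.022, 0.28, 0, -0.845, 0]
    - [0.488, 0.022, 0.28, 0, -0.845, 0]

```text
clock: 5.33
eef_pos: [0.4304, -0.0765, 0.1769]
orientation: [[0.086, -0.004, -0.996], [0.996, 0.002, 0.086], [0.002, -1.0, 0.004]]
force: [-1.1, -0.9, -1.5]
finger_gap: 0.089
```

play_rows:
  plan:
    - [0.28, 0.01, 0.03, 0, -0.4, 0]
    - [0.56, 0.022, 0.055, 0, -0.845, 0]
    - [0.56, 0.022, 0.055, 0, -0.845, 0]
    - [0.56, 0.022, 0.055, 0, -0.845, 0]
    - [0.56, 0.022, 0.055, 0, -0.845, 0]

```text
clock: 5.75
eef_pos: [0.4292, 0.008, 0.1729]
orientation: [[-0.329, -0.006, -0.944], [0.944, 0.002, -0.329], [0.004, -1.0, 0.004]]
force: [-0.9, 0.6, -0.5]
finger_gap: 0.086
```

play_rows:
  plan:
    - [0.26, 0.01, -0.09, 0, -0.4, 0]
    - [0.53, 0.022, -0.18, 0, -0.845, 0]
    - [0.53, 0.022, -0.18, 0, -0.845, 0]
    - [0.53, 0.022, -0.18, 0, -0.845, 0]
    - [0.53, 0.022, -0.18, 0, -0.845, 0]

```text
clock: 6.17
eef_pos: [0.4284, 0.0918, 0.1692]
orientation: [[-0.685, -0.007, -0.728], [0.728, 0.002, -0.685], [0.006, -1.0, 0.003]]
force: [0.1, -0.1, -1.5]
finger_gap: 0.089
```

play_rows:
  plan:
    - [0.2, 0.01, -0.19, 0, -0.4, 0]
    - [0.41, 0.022, -0.38, 0, -0.845, 0]
    - [0.41, 0.022, -0.38, 0, -0.845, 0]
    - [0.41, 0.022, -0.38, 0, -0.845, 0]
    - [0.41, 0.022, -0.38, 0, -0.845, 0]

```text
clock: 6.58
eef_pos: [0.4279, 0.1753, 0.1655]
orientation: [[-0.922, -0.008, -0.387], [0.387, 0.002, -0.922], [0.008, -1.0, 0.001]]
force: [-0.1, -0.3, -0.5]
finger_gap: 0.087
```

```bash
python3 - <<'E'
from h import *
s=bot.read_state();print(s["clock"],s["qpos"],s["eef_pos"],s["finger_gap"])
chain((0.4495,0.1887,0.105),2.747)
E
```

```text
6.5833 [ 0.30743096  0.17883649  1.83385808  0.00437975  1.13559179 -2.43894275] [0.42786687 0.17526701 0.16549466] 0.08673359935471901
[-0.101  0.402 -0.139 -0.003 -0.005  0.015]
q6 end ~ -2.4195422199545322
```

play_rows:
  plan:
    - [-0.05, 0.2, -0.07, 0, 0, 0]
    - [-0.1, 0.4, -0.139, 0, 0, 0.015]
    - [-0.1, 0.4, -0.139, 0, 0, 0.015]
    - [-0.1, 0.52, -0.139, 0, 0, 0.015]
    - [-0.1, 0.52, -0.139, 0, 0, 0.015]

```text
clock: 7.0
eef_pos: [0.4482, 0.1876, 0.0857]
orientation: [[-0.92, -0.004, -0.392], [0.392, -0.002, -0.92], [0.003, -1.0, 0.004]]
force: [-0.1, -0.3, -1.3]
finger_gap: 0.091
```

```bash
python3 - <<'E'
from h import *
a=grab("top");b=grab("side")
crop(a,"t3.png",190,190,130,110,6); crop(b,"s3.png",195,190,120,110,6)
E
python3 - <<'E'
from h import *
b=grab("side"); s=bot.read_state(); O=s["orientation"].reshape(3,3) if hasattr(s["orientation"],"reshape") else np.array(s["orientation"]).reshape(3,3)
X=O[:,0];Z=O[:,2]; k=np.array(s["eef_pos"])-[0,0,.0314]
print(s["eef_pos"],s["clock"])
im=b["pixels"][:,:,::-1].copy(); im=cv2.resize(im,None,fx=6,fy=6,interpolation=cv2.INTER_CUBIC)
def dot(p,c):
    u=(proj(b,p)+.5)*6; cv2.circle(im,tuple(int(v) for v in u),3,c,-1)
for sx in(-1,1):
  for sy in(-1,1):
    for sz in(-1,1): dot(k+X*.013*sx+Z*.006*sy+np.array([0,0,.018*sz]),(0,0,255))
# cap predicted: face, end at z=.055
ax=np.array([.923,-.384,0]);ay=np.array([.384,.923,0]);F=np.array([.491,.1975,.055])
for d in(0,.031):
  for t in np.linspace(0,2*np.pi,13): dot(F+ax*d+.013*(ay*np.cos(t)+np.array([0,0,np.sin(t)])),(0,255,255))
for t in np.linspace(0,2*np.pi,13): dot(k-ay*0+Z*-.024+.015*(Z*np.cos(t)+np.array([0,0,np.sin(t)])),(255,0,255))
cv2.imwrite("pics/s3b.png",im[190*6:300*6,195*6:315*6])
E
```

```text
[0.44957732 0.18841811 0.08868576] 7.15
```

The overlay on the side view agrees with the image to about 2 mm. The housing sits about 3 mm high, so I'll lower it and advance in steps, watching the force.

play_rows:
  plan:
    - [0, 0.02, -0.007, 0, 0, 0]
    - [-0.06, 0.02, -0.007, 0, 0, 0]
    - [-0.12, 0.02, -0.007, 0, 0, 0]
    - [-0.12, 0.02, -0.007, 0, 0, 0]
    - [-0.12, 0.02, -0.007, 0, 0, 0]

```text
clock: 7.57
eef_pos: [0.4671, 0.182, 0.0858]
orientation: [[-0.921, 0.001, -0.39], [0.39, -0.001, -0.921], [-0.001, -1.0, 0.0]]
force: [-0.3, 0.1, -0.8]
finger_gap: 0.089
```

play_rows:
  plan:
    - [-0.04, 0, 0, 0, 0, 0]
    - [-0.07, 0, 0, 0, 0, 0]
    - [-0.07, 0, 0, 0, 0, 0]

```text
clock: 7.82
eef_pos: [0.4776, 0.1776, 0.0859]
orientation: [[-0.92, 0.001, -0.391], [0.391, -0.001, -0.92], [-0.001, -1.0, 0.0]]
force: [0.8, 0.0, -1.3]
finger_gap: 0.087
```

```bash
python3 - <<'E'
from h import *
s=bot.read_state();print(s["eef_pos"],s["force"],s["wrist_torque"])
F=np.array([.491,.1975,.055]);ax=np.array([.923,-.384,0]);ay=np.array([.384,.923,0])
d=np.array(s["eef_pos"])-F;print("axial",d@ax,"lat",d@ay)
b=grab("side");crop(b,"s4.png",195,190,120,110,6)
E
```

```text
[0.47755362 0.1776136  0.08589847] [ 0.81125331  0.00815018 -1.30680385] [-0.01181159 -0.02218383  0.05103185]
axial -0.004774632932974127 lat -0.023518554617767504
```

The band's leading edge has just reached the cap end with no contact force. Continuing.

play_rows:
  plan:
    - [-0.03, 0, 0, 0, 0, 0]
    - [-0.05, 0, 0, 0, 0, 0]
    - [-0.06, 0, 0, 0, 0, 0]

```text
clock: 8.12
eef_pos: [0.4858, 0.1741, 0.0858]
orientation: [[-0.92, 0.001, -0.391], [0.391, -0.001, -0.92], [-0.001, -1.0, 0.0]]
force: [-0.5, -0.2, -1.1]
finger_gap: 0.093
```

play_rows:
  plan:
    - [-0.03, 0, 0, 0, 0, 0]
    - [-0.05, 0, 0, 0, 0, 0]
    - [-0.06, 0, 0, 0, 0, 0]

```text
clock: 8.37
eef_pos: [0.4946, 0.1704, 0.0858]
orientation: [[-0.92, 0.001, -0.391], [0.391, -0.001, -0.92], [-0.001, -1.0, 0.0]]
force: [0.7, -0.5, -1.6]
finger_gap: 0.091
```

```bash
python3 - <<'E'
from h import *
s=bot.read_state();print(s["eef_pos"],s["force"],s["wrist_torque"])
F=np.array([.491,.1975,.055]);ax=np.array([.923,-.384,0]);ay=np.array([.384,.923,0])
d=np.array(s["eef_pos"])-F;print("axial",d@ax,"lat",d@ay)
b=grab("side");crop(b,"s5.png",195,190,120,110,6)
E
```

```text
[0.49456068 0.17035439 0.08584835] [ 0.70071761 -0.5455544  -1.5890858 ] [-0.04671854 -0.0379112  -0.01403652]
axial 0.01371041860936573 lat -0.02368810111765397
```

play_rows:
  plan:
    - [-0.03, 0, 0, 0, 0, 0]
    - [-0.03, 0, 0, 0, 0, 0]
    - [-0.03, 0, 0, 0, 0, 0]

```text
clock: 8.67
eef_pos: [0.4988, 0.1685, 0.0858]
orientation: [[-0.92, 0.001, -0.391], [0.391, -0.001, -0.92], [-0.001, -1.0, 0.0]]
force: [0.5, -0.5, -1.8]
finger_gap: 0.09
```

play_rows:
  plan:
    - [0, 0, 0, 0, 0.25, 0]
    - [0, 0, 0, 0, 0.5, 0]
    - [0, 0, 0, 0, 0.75, 0]
    - [0, 0, 0, 0, 1, 0]
    - [0, 0, 0, 0, 1, 0]

```text
clock: 9.08
eef_pos: [0.4986, 0.1682, 0.0857]
orientation: [[-0.615, 0.0, -0.788], [0.788, -0.001, -0.615], [-0.001, -1.0, 0.001]]
force: [-1.5, -2.7, -0.4]
finger_gap: 0.09
```

play_rows:
  plan:
    - [0, 0, 0, 0, 0.25, 0]
    - [0, 0, 0, 0, 0.5, 0]
    - [0, 0, 0, 0, 0.75, 0]
    - [0, 0, 0, 0, 1, 0]
    - [0, 0, 0, 0, 1, 0]

```text
clock: 9.5
eef_pos: [0.4985, 0.168, 0.0857]
orientation: [[-0.16, -0.0, -0.987], [0.987, -0.002, -0.16], [-0.002, -1.0, 0.0]]
force: [-1.0, -5.5, 1.1]
finger_gap: 0.09
```

play_rows:
  plan:
    - [0, 0, 0, 0, 0.25, 0]
    - [0, 0, 0, 0, 0.5, 0]
    - [0, 0, 0, 0, 0.75, 0]
    - [0, 0, 0, 0, 1, 0]
    - [0, 0, 0, 0, 1, 0]

```text
clock: 9.92
eef_pos: [0.4984, 0.1676, 0.0856]
orientation: [[0.333, -0.0, -0.943], [0.943, -0.003, 0.333], [-0.003, -1.0, -0.001]]
force: [-1.0, -5.1, 0.8]
finger_gap: 0.091
```

```bash
cat >>h.py <<'E'
def rep():
    s=bot.read_state(); O=np.array(s["orientation"]).reshape(3,3)
    F=np.array([.491,.1975,.055]);ax=np.array([.923,-.384,0]);ay=np.array([.384,.923,0]);d=np.array(s["eef_pos"])-F
    print("t",round(s["clock"],2),"q6",s["qpos"][5].round(3),"p",np.round(s["eef_pos"],4),"F",np.round(s["force"],1),"T",np.round(s["wrist_torque"],3),"ax/lat",(d@ax).round(4),(d@ay).round(4),"yaw",np.arctan2(O[1,0],O[0,0]).round(3),"gap",round(s["finger_gap"],3))
E
python3 - <<'E'
from h import *
rep()
b=grab("side");crop(b,"s6.png",195,190,120,110,6)
E
```

```text
t 9.92 q6 -0.974 p [0.4984 0.1676 0.0856] F [-1.  -5.1  0.8] T [-1.134  0.083 -0.   ] ax/lat 0.0183 -0.0248 yaw 1.231 gap 0.091
```

The key turns with low force and the clamp stays on the cap. Continuing.

play_rows:
  plan:
    - [0, 0, 0, 0, 0.25, 0]
    - [0, 0, 0, 0, 0.5, 0]
    - [0, 0, 0, 0, 0.75, 0]
    - [0, 0, 0, 0, 1, 0]
    - [0, 0, 0, 0, 1, 0]

```text
clock: 10.38
eef_pos: [0.4982, 0.1671, 0.0856]
orientation: [[0.741, -0.001, -0.672], [0.672, -0.004, 0.741], [-0.003, -1.0, -0.002]]
force: [-1.5, -5.4, 0.7]
finger_gap: 0.091
```

play_rows:
  plan:
    - [0, 0, 0, 0, 0.25, 0]
    - [0, 0, 0, 0, 0.5, 0]
    - [0, 0, 0, 0, 0.75, 0]
    - [0, 0, 0, 0, 1, 0]
    - [0, 0, 0, 0, 1, 0]

```text
clock: 10.8
eef_pos: [0.4979, 0.1666, 0.0855]
orientation: [[0.972, -0.002, -0.234], [0.234, -0.005, 0.972], [-0.003, -1.0, -0.004]]
force: [-2.8, -6.3, 2.0]
finger_gap: 0.09
```

play_rows:
  plan:
    - [0, 0, 0, 0, 0.25, 0]
    - [0, 0, 0, 0, 0.5, 0]
    - [0, 0, 0, 0, 0.75, 0]
    - [0, 0, 0, 0, 1, 0]
    - [0, 0, 0, 0, 1, 0]

```text
clock: 11.22
eef_pos: [0.4976, 0.1662, 0.0855]
orientation: [[0.965, -0.003, 0.261], [-0.261, -0.006, 0.965], [-0.001, -1.0, -0.006]]
force: [-2.3, -7.8, 2.2]
finger_gap: 0.088
```

play_rows:
  plan:
    - [0, 0, 0, 0, 0.25, 0]
    - [0, 0, 0, 0, 0.5, 0]
    - [0, 0, 0, 0, 0.75, 0]
    - [0, 0, 0, 0, 1, 0]
    - [0, 0, 0, 0, 1, 0]

```text
clock: 11.63
eef_pos: [0.4974, 0.1658, 0.0855]
orientation: [[0.722, -0.003, 0.692], [-0.692, -0.006, 0.722], [0.002, -1.0, -0.007]]
force: [-1.6, -6.4, 2.0]
finger_gap: 0.089
```

```bash
python3 - <<'E'
from h import *
rep()
E
```

```text
t 11.63 q6 1.022 p [0.4974 0.1658 0.0855] F [-1.6 -6.4  2. ] T [-1.271  0.394  0.015] ax/lat 0.0181 -0.0269 yaw -0.765 gap 0.089
```

play_rows:
  plan:
    - [0, 0, 0, 0, 0.25, 0]
    - [0, 0, 0, 0, 0.5, 0]
    - [0, 0, 0, 0, 0.75, 0]
    - [0, 0, 0, 0, 1, 0]
    - [0, 0, 0, 0, 1, 0]

```text
clock: 12.05
eef_pos: [0.4972, 0.1655, 0.0856]
orientation: [[0.302, -0.004, 0.953], [-0.953, -0.007, 0.302], [0.005, -1.0, -0.006]]
force: [-0.7, -4.6, 1.7]
finger_gap: 0.09
```

play_rows:
  plan:
    - [0, 0, 0, 0, 0.25, 0]
    - [0, 0, 0, 0, 0.5, 0]
    - [0, 0, 0, 0, 0.75, 0]
    - [0, 0, 0, 0, 0.9, 0]
    - [0, 0, 0, 0, 0.9, 0]

```text
clock: 12.47
eef_pos: [0.4973, 0.1655, 0.0857]
orientation: [[-0.137, -0.003, 0.991], [-0.991, -0.007, -0.137], [0.007, -1.0, -0.002]]
force: [-0.9, -2.7, 1.9]
finger_gap: 0.093
```

```bash
python3 - <<'E'
from h import *
rep()
E
```

```text
t 12.47 q6 1.966 p [0.4973 0.1655 0.0857] F [-0.9 -2.7  1.9] T [-0.701  0.178 -0.01 ] ax/lat 0.0181 -0.0271 yaw -1.708 gap 0.093
```

play_rows:
  plan:
    - [0, 0, 0, 0, 0.1, 0]
    - [0, 0, 0, 0, 0.2, 0]
    - [0, 0, 0, 0, 0.2, 0]

```text
clock: 12.72
eef_pos: [0.4973, 0.1655, 0.0857]
orientation: [[-0.229, -0.003, 0.973], [-0.973, -0.007, -0.229], [0.008, -1.0, -0.002]]
force: [-1.2, -3.1, 0.2]
finger_gap: 0.092
```

```bash
python3 - <<'E'
from h import *
rep()
E
```

```text
t 12.72 q6 2.06 p [0.4973 0.1655 0.0857] F [-1.2 -3.1  0.2] T [-0.693  0.18  -0.007] ax/lat 0.0181 -0.0271 yaw -1.802 gap 0.092
```

play_rows:
  plan:
    - [0, 0, 0, 0, 0.1, 0]
    - [0, 0, 0, 0, 0.2, 0]
    - [0, 0, 0, 0, 0.2, 0]

```text
clock: 12.97
eef_pos: [0.4974, 0.1655, 0.0858]
orientation: [[-0.32, -0.003, 0.947], [-0.947, -0.007, -0.32], [0.008, -1.0, -0.001]]
force: [0.9, -2.8, -0.1]
finger_gap: 0.087
```

```bash
python3 - <<'E'
from h import *
rep()
E
```

```text
t 12.97 q6 2.154 p [0.4974 0.1655 0.0858] F [ 0.9 -2.8 -0.1] T [-0.659  0.069  0.001] ax/lat 0.0182 -0.0271 yaw -1.896 gap 0.087
```

play_rows:
  plan:
    - [0, 0, 0, 0, 0.1, 0]
    - [0, 0, 0, 0, 0.2, 0]
    - [0, 0, 0, 0, 0.2, 0]

```text
clock: 13.22
eef_pos: [0.497, 0.166, 0.0857]
orientation: [[-0.408, -0.004, 0.913], [-0.913, -0.006, -0.408], [0.007, -1.0, -0.001]]
force: [-4.3, 1.5, 0.8]
finger_gap: 0.089
```

```bash
python3 - <<'E'
from h import *
rep()
b=grab("side");crop(b,"s7.png",195,190,120,110,6)
E
```

```text
t 13.22 q6 2.25 p [0.497  0.166  0.0857] F [-4.3  1.5  0.8] T [0.493 0.673 0.274] ax/lat 0.0176 -0.0268 yaw -1.992 gap 0.089
```

The torque about z jumped to 0.27 N m at 4.70 rad total, so the screw is at its stop. Releasing.

play_rows:
  plan:
    - [0, 0, 0, 0, 0, 0]
    - [0, 0, 0, 0, 0, 0]
    - [0, 0, 0, 0, 0, 0]
    - [0, 0, 0, 0, 0, 0]
  gripper: 40

```text
clock: 13.6
eef_pos: [0.4972, 0.1659, 0.0857]
orientation: [[-0.406, -0.003, 0.914], [-0.914, -0.006, -0.406], [0.007, -1.0, -0.001]]
force: [0.9, -0.1, -0.5]
finger_gap: 0.466
```

play_rows:
  plan:
    - [0, -0.2, 0, 0, 0, 0]
    - [0, -0.5, 0, 0, 0, 0]
    - [0, -0.8, 0, 0, 0, 0]
    - [0, -0.8, 0, 0, 0, 0]
    - [0, -0.8, 0, 0, 0, 0]

```text
clock: 14.02
eef_pos: [0.4988, 0.1669, 0.2089]
orientation: [[-0.405, 0.003, 0.914], [-0.914, -0.005, -0.405], [0.003, -1.0, 0.004]]
force: [-0.3, 0.1, 0.1]
finger_gap: 0.464
```

```bash
python3 - <<'E'
from h import *
rep()
a=grab("top");b=grab("side");crop(b,"s8.png",195,190,120,110,6)
for n,f in(("t",a),("s",b)):
  for c in("yellow","green"):
    for o in blobs(f,c,330,180,500,350): print(n,c,o)
chain((0.43,0.0,0.2),-1.99); chain((0.550,-0.313,0.13),-.576-0)
E
```

```text
t 14.02 q6 2.245 p [0.4988 0.1669 0.2089] F [-0.3  0.1  0.1] T [ 0.08  -0.001 -0.017] ax/lat 0.0189 -0.0252 yaw -1.988 gap 0.464
t yellow (array([446.1, 237.4]), 51, array([10.9,  4.7]), 39.0, array([441, 234,  11,   8], dtype=int32))
t green (array([412.3, 194.3]), 53, array([10. ,  5.5]), 34.0, array([407, 190,  11,   9], dtype=int32))
s yellow (array([411.7, 315.6]), 58, array([14.,  4.]), 90.0, array([410, 309,   5,  15], dtype=int32))
s green (array([462.6, 194.3]), 2455, array([ 43., 108.]), 90.0, array([391, 180, 109,  44], dtype=int32))
s green (array([409.6, 280.5]), 39, array([12.,  3.]), 90.0, array([408, 275,   4,  13], dtype=int32))
[0.598 0.022 0.02  0.001 0.002 0.015]
[0.599 0.017 0.02  0.    0.002 0.   ]
q6 end ~ 1.92
[ 0.694  0.13   0.404  0.004 -0.706  0.014]
[ 0.792  0.125  0.139  0.    -0.706  0.   ]
[ 0.791  0.125 -0.144  0.    -0.706  0.   ]
[ 0.693  0.125 -0.408  0.    -0.706  0.   ]
q6 end ~ -0.011382101964127922
```

Blue clamp is on, level, with the key 4.6 rad round, and the unit has not moved. Yellow is next.

```bash
python3 - <<'E'
from h import *
chain((0.43,0.0,0.2),-1.6,2)
s=bot.read_state()
def ch(P,y0,p,y1,n):
    P=np.array(P);p=np.array(p);pp=P;oo=down(np.cos(y0),np.sin(y0))
    for i in range(1,n+1):
        q=P+(p-P)*i/n;yy=y0+(y1-y0)*i/n;Rw=down(np.cos(yy),np.sin(yy))
        print(np.round(np.r_[oo.T@(q-pp)/.15, R.from_matrix(oo.T@Rw).as_rotvec()/.5],3));pp,oo=q,Rw
ch((.43,0,.2),-1.6,(.55,-.313,.14),-.573,3)
E
```

```text
[ 0.598  0.022  0.02   0.003 -0.388  0.015]
[ 0.591  0.017 -0.096  0.    -0.388  0.   ]
q6 end ~ 1.53
[ 0.687  0.133  0.287  0.    -0.685  0.   ]
[ 0.744  0.133  0.039  0.    -0.685  0.   ]
[ 0.714  0.133 -0.213  0.    -0.685  0.   ]
```

play_rows:
  plan:
    - [0.3, 0.01, 0.01, 0, -0.2, 0]
    - [0.6, 0.022, 0.02, 0, -0.388, 0.015]
    - [0.6, 0.022, 0.02, 0, -0.388, 0.015]
    - [0.6, 0.022, 0.02, 0, -0.388, 0.015]
    - [0.6, 0.022, 0.02, 0, -0.388, 0.015]
  gripper: 50

```text
clock: 14.53
eef_pos: [0.4636, 0.083, 0.2017]
orientation: [[-0.224, -0.003, 0.975], [-0.975, 0.001, -0.224], [-0.0, -1.0, -0.003]]
force: [0.1, 0.6, -0.3]
finger_gap: 0.589
```

play_rows:
  plan:
    - [0.3, 0.01, -0.05, 0, -0.2, 0]
    - [0.59, 0.02, -0.096, 0, -0.39, 0]
    - [0.59, 0.02, -0.096, 0, -0.39, 0]
    - [0.59, 0.02, -0.096, 0, -0.39, 0]
    - [0.59, 0.02, -0.096, 0, -0.39, 0]

```text
clock: 14.95
eef_pos: [0.4303, 0.0007, 0.1985]
orientation: [[-0.033, -0.003, 0.999], [-0.999, 0.001, -0.033], [-0.001, -1.0, -0.003]]
force: [0.7, 0.2, 0.3]
finger_gap: 0.584
```

play_rows:
  plan:
    - [0.3, 0.06, 0.14, 0, -0.3, 0]
    - [0.69, 0.13, 0.29, 0, -0.685, 0]
    - [0.69, 0.13, 0.29, 0, -0.685, 0]
    - [0.69, 0.13, 0.29, 0, -0.685, 0]
    - [0.69, 0.13, 0.29, 0, -0.685, 0]

```text
clock: 15.37
eef_pos: [0.4712, -0.104, 0.1778]
orientation: [[0.303, -0.004, 0.953], [-0.953, 0.002, 0.303], [-0.003, -1.0, -0.004]]
force: [-0.0, 0.4, -0.3]
finger_gap: 0.583
```

play_rows:
  plan:
    - [0.3, 0.06, 0.02, 0, -0.3, 0]
    - [0.745, 0.13, 0.04, 0, -0.685, 0]
    - [0.745, 0.13, 0.04, 0, -0.685, 0]
    - [0.745, 0.13, 0.04, 0, -0.685, 0]
    - [0.745, 0.13, 0.04, 0, -0.685, 0]

```text
clock: 15.78
eef_pos: [0.5112, -0.2076, 0.1572]
orientation: [[0.603, -0.005, 0.798], [-0.798, 0.003, 0.603], [-0.005, -1.0, -0.003]]
force: [-0.7, 0.0, 0.1]
finger_gap: 0.584
```

play_rows:
  plan:
    - [0.3, 0.06, -0.1, 0, -0.3, 0]
    - [0.715, 0.13, -0.21, 0, -0.685, 0]
    - [0.715, 0.13, -0.21, 0, -0.685, 0]
    - [0.715, 0.13, -0.21, 0, -0.685, 0]
    - [0.715, 0.13, -0.21, 0, -0.685, 0]

```text
clock: 16.2
eef_pos: [0.5512, -0.3106, 0.1367]
orientation: [[0.834, -0.006, 0.551], [-0.551, 0.003, 0.834], [-0.007, -1.0, -0.001]]
force: [0.4, 1.0, -0.3]
finger_gap: 0.588
```

```bash
python3 - <<'E'
from h import *
b=grab("side"); rep()
crop(b,"s9.png",360,230,110,110,5)
for o in blobs(b,"yellow",330,180,500,350): print(o)
print(rel((0.550,-0.313,0.12),down(np.cos(-.573),np.sin(-.573))))
E
```

```text
t 16.25 q6 0.013 p [ 0.5512 -0.31    0.1373] F [-0.1  0.2  0.2] T [ 0.007 -0.046 -0.001] ax/lat 0.2504 -0.4453 yaw -0.583 gap 0.586
(array([411.7, 315.5]), 57, array([14.,  4.]), 90.0, array([410, 309,   5,  15], dtype=int32))
[ 0.005  0.115 -0.021  0.001 -0.02  -0.013]
```

```bash
python3 - <<'E'
from h import *
b=grab("side"); 
print(proj(b,(.55,-.313,.06)),proj(b,(.4344,-.2475,.06)), proj(b,(.5512,-.310,.137)))
E
```

```text
[410.77789332 314.05136872] [346.60090613 323.90362743] [413.95852771 281.03000208]
```

play_rows:
  plan:
    - [0.01, 0.2, -0.023, 0, -0.02, -0.013]
    - [0.01, 0.4, -0.023, 0, -0.02, -0.013]
    - [0.01, 0.6, -0.023, 0, -0.02, -0.013]
    - [0.01, 0.6, -0.023, 0, -0.02, -0.013]
    - [0.01, 0.6, -0.023, 0, -0.02, -0.013]

```text
clock: 16.72
eef_pos: [0.55, -0.3117, 0.048]
orientation: [[0.841, -0.001, 0.541], [-0.541, 0.0, 0.841], [-0.001, -1.0, -0.001]]
force: [-0.0, -0.1, 0.2]
finger_gap: 0.585
```

```bash
python3 - <<'E'
from h import *
b=grab("side"); rep()
crop(b,"s10.png",360,240,110,110,6)
E
```

```text
t 16.77 q6 -0.001 p [ 0.5508 -0.3125  0.0496] F [ 0.2  0.8 -0.3] T [-0.037 -0.025  0.007] ax/lat 0.251 -0.4478 yaw -0.572 gap 0.586
```

Side view: the yellow key (313,455 in the crop) stands midway between the pads. Closing.

play_rows:
  plan:
    - [0, 0.013, 0, 0, 0, 0]
    - [0, 0.013, 0, 0, 0, 0]
    - [0, 0.013, 0, 0, 0, 0]
    - [0, 0.013, 0, 0, 0, 0]
    - [0, 0.013, 0, 0, 0, 0]
  gripper: 0

```text
clock: 17.18
eef_pos: [0.5514, -0.3128, 0.0492]
orientation: [[0.841, 0.003, 0.542], [-0.542, -0.003, 0.841], [0.004, -1.0, -0.0]]
force: [0.6, 1.6, 7.5]
finger_gap: 0.088
```

play_rows:
  plan:
    - [0, 0, 0, 0, 0, 0]
    - [0, 0, 0, 0, 0, 0]
    - [0, 0, 0, 0, 0, 0]

```text
clock: 17.43
eef_pos: [0.5514, -0.3129, 0.0493]
orientation: [[0.841, 0.003, 0.542], [-0.542, -0.003, 0.841], [0.004, -1.0, -0.0]]
force: [-0.1, -0.6, -1.1]
finger_gap: 0.092
```

```bash
python3 - <<'E'
from h import *
rep()
E
```

```text
t 17.43 q6 -0.001 p [ 0.5514 -0.3129  0.0493] F [-0.1 -0.6 -1.1] T [ 0.049 -0.032  0.008] ax/lat 0.2517 -0.4479 yaw -0.572 gap 0.092
```

play_rows:
  plan:
    - [0, -0.3, 0, 0, 0, 0]
    - [0, -0.6, 0, 0, 0, 0]
    - [0, -0.9, 0, 0, 0, 0]
    - [0, -0.9, 0, 0, 0, 0]
    - [0, -0.9, 0, 0, 0, 0]

```text
clock: 17.85
eef_pos: [0.552, -0.3132, 0.1885]
orientation: [[0.84, 0.009, 0.542], [-0.542, -0.006, 0.841], [0.011, -1.0, -0.0]]
force: [-0.4, 0.3, -1.2]
finger_gap: 0.092
```

```bash
python3 - <<'E'
from h import *
a=grab("top");b=grab("side"); rep()
crop(b,"s11.png",350,200,130,110,6);crop(a,"t11.png",390,180,110,110,6)
E
```

```text
t 17.95 q6 -0.001 p [ 0.5507 -0.3123  0.1835] F [ 0.1  0.9 -1.8] T [ 0.008  0.006 -0.058] ax/lat 0.2508 -0.4477 yaw -0.573 gap 0.092
```

Yellow clamp lifted; its band is turned about 19° from the key, as measured on the mat. Planning the carry.

```bash
cat >>h.py <<'E'
def ch(P,y0,p,y1,n):
    P=np.array(P);p=np.array(p);pp=P;oo=down(np.cos(y0),np.sin(y0))
    for i in range(1,n+1):
        q=P+(p-P)*i/n;yy=y0+(y1-y0)*i/n;Rw=down(np.cos(yy),np.sin(yy))
        print(np.round(np.r_[oo.T@(q-pp)/.15, R.from_matrix(oo.T@Rw).as_rotvec()/.5],3));pp,oo=q,Rw
E
python3 - <<'E'
from h import *
ch((.5507,-.3123,.1835),-.573,(.42,-.1,.175),.823,3)
ch((.42,-.1,.175),.823,(.40,.11,.17),2.419,4)
E
```

```text
[-0.5    0.019  0.239  0.    -0.931  0.   ]
[-0.339  0.019  0.438  0.    -0.931  0.   ]
[-0.107  0.019  0.544  0.    -0.931  0.   ]
[ 0.234  0.008  0.262  0.    -0.798  0.   ]
[ 0.318  0.008  0.151  0.    -0.798  0.   ]
[ 0.351  0.008  0.016  0.    -0.798  0.   ]
[ 0.33   0.008 -0.122  0.    -0.798  0.   ]
```

play_rows:
  plan:
    - [-0.17, 0.01, 0.08, 0, -0.25, 0]
    - [-0.34, 0.01, 0.16, 0, -0.5, 0]
    - [-0.5, 0.019, 0.239, 0, -0.75, 0]
    - [-0.5, 0.019, 0.239, 0, -0.93, 0]
    - [-0.5, 0.019, 0.239, 0, -0.93, 0]

```text
clock: 18.37
eef_pos: [0.5062, -0.2405, 0.1786]
orientation: [[0.995, 0.0, 0.102], [-0.102, -0.001, 0.995], [0.0, -1.0, -0.001]]
force: [-0.6, -0.8, -1.5]
finger_gap: 0.09
```

play_rows:
  plan:
    - [-0.11, 0.01, 0.15, 0, -0.25, 0]
    - [-0.22, 0.01, 0.3, 0, -0.5, 0]
    - [-0.34, 0.019, 0.44, 0, -0.75, 0]
    - [-0.34, 0.019, 0.44, 0, -0.93, 0]
    - [-0.34, 0.019, 0.44, 0, -0.93, 0]

```text
clock: 18.78
eef_pos: [0.4618, -0.1692, 0.1748]
orientation: [[0.934, -0.001, -0.357], [0.357, -0.0, 0.934], [-0.001, -1.0, 0.0]]
force: [0.2, 0.5, -0.4]
finger_gap: 0.091
```

play_rows:
  plan:
    - [-0.04, 0.01, 0.18, 0, -0.25, 0]
    - [-0.07, 0.01, 0.36, 0, -0.5, 0]
    - [-0.11, 0.019, 0.54, 0, -0.75, 0]
    - [-0.11, 0.019, 0.54, 0, -0.93, 0]
    - [-0.11, 0.019, 0.54, 0, -0.93, 0]

```text
clock: 19.2
eef_pos: [0.4176, -0.0993, 0.1716]
orientation: [[0.676, -0.002, -0.737], [0.737, -0.0, 0.676], [-0.001, -1.0, 0.001]]
force: [0.0, -0.2, -0.7]
finger_gap: 0.086
```

play_rows:
  plan:
    - [0.08, 0, 0.09, 0, -0.25, 0]
    - [0.16, 0, 0.18, 0, -0.5, 0]
    - [0.234, 0.008, 0.26, 0, -0.75, 0]
    - [0.234, 0.008, 0.26, 0, -0.8, 0]
    - [0.234, 0.008, 0.26, 0, -0.8, 0]

```text
clock: 19.62
eef_pos: [0.4131, -0.0475, 0.1701]
orientation: [[0.34, -0.002, -0.94], [0.94, -0.0, 0.34], [-0.001, -1.0, 0.002]]
force: [0.3, 0.0, -0.5]
finger_gap: 0.091
```

play_rows:
  plan:
    - [0.1, 0, 0.05, 0, -0.25, 0]
    - [0.21, 0, 0.1, 0, -0.5, 0]
    - [0.318, 0.008, 0.15, 0, -0.75, 0]
    - [0.318, 0.008, 0.15, 0, -0.8, 0]
    - [0.318, 0.008, 0.15, 0, -0.8, 0]

```text
clock: 20.03
eef_pos: [0.4087, 0.0046, 0.1687]
orientation: [[-0.048, -0.003, -0.999], [0.999, -0.0, -0.048], [-0.0, -1.0, 0.003]]
force: [0.1, -0.8, -1.5]
finger_gap: 0.09
```

play_rows:
  plan:
    - [0.12, 0, 0, 0, -0.25, 0]
    - [0.24, 0, 0.01, 0, -0.5, 0]
    - [0.35, 0.008, 0.016, 0, -0.75, 0]
    - [0.35, 0.008, 0.016, 0, -0.8, 0]
    - [0.35, 0.008, 0.016, 0, -0.8, 0]

```text
clock: 20.45
eef_pos: [0.4042, 0.0564, 0.1674]
orientation: [[-0.429, -0.003, -0.903], [0.903, -0.001, -0.429], [0.001, -1.0, 0.003]]
force: [0.3, -0.9, -1.0]
finger_gap: 0.091
```

play_rows:
  plan:
    - [0.11, 0, -0.04, 0, -0.25, 0]
    - [0.22, 0, -0.08, 0, -0.5, 0]
    - [0.33, 0.008, -0.12, 0, -0.75, 0]
    - [0.33, 0.008, -0.12, 0, -0.8, 0]
    - [0.33, 0.008, -0.12, 0, -0.8, 0]

```text
clock: 20.87
eef_pos: [0.3997, 0.1083, 0.1661]
orientation: [[-0.744, -0.003, -0.668], [0.668, -0.001, -0.744], [0.002, -1.0, 0.003]]
force: [-0.2, -0.6, -1.3]
finger_gap: 0.086
```

```bash
python3 - <<'E'
from h import *
rep()
print(rel((.4196,.1166,.083),down(np.cos(2.419),np.sin(2.419))))
b=grab("side"); crop(b,"s12.png",195,190,120,110,6)
E
```

```text
t 20.87 q6 -2.234 p [0.3997 0.1083 0.1661] F [-0.2 -0.6 -1.3] T [-0.082  0.019  0.041] ax/lat -0.05 -0.1174 yaw 2.41 gap 0.086
[-0.063  0.554 -0.131 -0.005 -0.018  0.003]
```

play_rows:
  plan:
    - [-0.03, 0.15, -0.06, 0, 0, 0]
    - [-0.063, 0.3, -0.131, 0, -0.018, 0]
    - [-0.063, 0.45, -0.131, 0, -0.018, 0]
    - [-0.063, 0.54, -0.131, 0, -0.018, 0]
    - [-0.063, 0.54, -0.131, 0, -0.018, 0]

```text
clock: 21.33
eef_pos: [0.4186, 0.1148, 0.0827]
orientation: [[-0.745, -0.007, -0.667], [0.667, -0.002, -0.745], [0.004, -1.0, 0.006]]
force: [-0.1, 0.1, -0.6]
finger_gap: 0.089
```

play_rows:
  plan:
    - [0, 0, 0, 0, 0, 0]
    - [0, 0, 0, 0, 0, 0]

```text
clock: 21.5
eef_pos: [0.419, 0.1141, 0.0833]
orientation: [[-0.742, -0.007, -0.67], [0.67, -0.002, -0.742], [0.004, -1.0, 0.006]]
force: [-0.6, -0.1, -0.7]
finger_gap: 0.091
```

```bash
python3 - <<'E'
from h import *
b=grab("side"); s=bot.read_state(); rep()
ax=np.array([.923,-.384,0]);ay=np.array([.384,.923,0])
k=np.array(s["eef_pos"])-[0,0,.0283]; F=np.array([.4613,.1258,.055]); d=k-F; print("rel yellow face ax,ay,z",d@ax,d@ay,d[2])
print(rel(F+ax*-.02-ay*.0245+[0,0,.0283],down(np.cos(2.419),np.sin(2.419))))
im=cv2.resize(b["pixels"][:,:,::-1],None,fx=6,fy=6,interpolation=cv2.INTER_CUBIC)
def dot(p,c):
    u=(proj(b,p)+.5)*6; cv2.circle(im,tuple(int(v) for v in u),3,c,-1)
for sx in(-1,1):
  for sy in(-1,1):
    for sz in(-1,1): dot(k+ax*.013*sx-ay*.006*sy+np.array([0,0,.018*sz]),(0,0,255))
for q in(0,.031):
  for t in np.linspace(0,2*np.pi,13): dot(F+ax*q+.013*(ay*np.cos(t)+np.array([0,0,np.sin(t)])),(255,0,255))
cv2.imwrite("pics/s13.png",im[190*6:300*6,195*6:315*6])
E
```

```text
t 21.55 q6 -2.226 p [0.4192 0.1144 0.0836] F [ 0.2  0.4 -0.7] T [-0.01  -0.014 -0.03 ] ax/lat -0.0344 -0.1043 yaw 2.408 gap 0.088
rel yellow face ax,ay,z -0.03448007746663715 -0.026736538339620666 0.0002550681688422013
[-0.086  0.001 -0.046 -0.011 -0.021  0.007]
```

```bash
python3 - <<'E'
from h import *
b=grab("side"); rep()
crop(b,"s14.png",210,230,55,40,14)
print([o[:2]+(o[4],) for o in blobs(b,"yellow",200,200,270,270)])
E
```

```text
t 21.6 q6 -2.226 p [0.4192 0.1145 0.0836] F [ 0.2  0.7 -0.4] T [0.006 0.002 0.045] ax/lat -0.0344 -0.1042 yaw 2.409 gap 0.089
[(array([224.1, 242. ]), 29, array([223, 237,   3,  12], dtype=int32)), (array([243.8, 247.5]), 125, array([237, 242,  14,  12], dtype=int32))]
```

```bash
python3 - <<'E'
from h import *
b=grab("side"); s=bot.read_state()
ax=np.array([.923,-.384,0]);ay=np.array([.384,.923,0])
k=np.array(s["eef_pos"])-[0,0,.0283]; F=np.array([.4613,.1258,.055])
print("key c",proj(b,k+[0,0,.039]),"meas 224.1 242.0;  key bottom",proj(b,k+[0,0,.023]),"meas 224.9 250.4; top",proj(b,k+[0,0,.051]),"224.5 235.7")
print("cap c",proj(b,F+ax*.0155),"meas 243.8 247.5")
print("house BL",proj(b,k-ax*.013-ay*.006-[0,0,.018]),"meas 222 264.1", proj(b,k+ax*.013-ay*.006-[0,0,.018]))
# blue key now
print([o[:2]+(o[4],) for o in blobs(b,"blue",220,210,260,240)], proj(b,(.4973,.1655,.0544+.039)))
for n,v in(("ax",ax),("ay",ay),("z",np.array([0,0,1.]))): print(n,(proj(b,F+v*.001)-proj(b,F)))
E
```

```text
key c [224.54818176 240.97413128] meas 224.1 242.0;  key bottom [224.96112336 247.04902064] meas 224.9 250.4; top [224.23517031 236.36933985] 224.5 235.7
cap c [243.4436099 246.1799263] meas 243.8 247.5
house BL [221.14191221 264.68703491] meas 222 264.1 [232.17471454 262.54998686]
[] [237.79577364 221.85626008]
ax [ 0.41379209 -0.07702852]
ay [-0.11683898 -0.20879463]
z [-0.02044963 -0.36574348]
```

Key and cap residuals between prediction and image agree to about 1 mm. Correcting the lateral position by 2 mm and advancing along the cap axis.

play_rows:
  plan:
    - [-0.04, 0, -0.023, -0.01, -0.02, 0.007]
    - [-0.086, 0, -0.046, -0.01, -0.02, 0.007]
    - [-0.086, 0, -0.046, -0.01, -0.02, 0.007]
    - [-0.086, 0, -0.046, -0.01, -0.02, 0.007]

```text
clock: 21.98
eef_pos: [0.4338, 0.111, 0.0836]
orientation: [[-0.75, 0.0, -0.661], [0.661, -0.0, -0.75], [-0.0, -1.0, -0.0]]
force: [0.4, 0.4, -1.2]
finger_gap: 0.089
```

```bash
cat >>h.py <<'E'
AX=np.array([.923,-.384,0]);AY=np.array([.384,.923,0])
def relF(F,hz):
    s=bot.read_state();d=np.array(s["eef_pos"])-[0,0,hz]-F; O=np.array(s["orientation"]).reshape(3,3)
    print("rel face ax",(d@AX).round(4),"ay",(d@AY).round(4),"z",d[2].round(4),"| 10mm adv in tool:",(O.T@AX*.01/.15).round(3),"| 1mm +ay:",(O.T@AY*.001/.15).round(4)); rep()
E
python3 - <<'E'
from h import *
relF(np.array([.4613,.1258,.055]),.0283)
E
```

```text
rel face ax -0.0197 ay -0.0242 z 0.0003 | 10mm adv in tool: [-0.063  0.    -0.021] | 1mm +ay: [ 0.0021  0.     -0.0063]
t 21.98 q6 -2.25 p [0.4338 0.111  0.0836] F [ 0.4  0.4 -1.2] T [ 0.012 -0.008 -0.001] ax/lat -0.0196 -0.1018 yaw 2.419 gap 0.089
```

play_rows:
  plan:
    - [-0.04, 0, -0.013, 0, 0, 0]
    - [-0.08, 0, -0.026, 0, 0, 0]
    - [-0.08, 0, -0.026, 0, 0, 0]

```text
clock: 22.23
eef_pos: [0.4464, 0.1054, 0.0837]
orientation: [[-0.75, 0.001, -0.661], [0.661, -0.0, -0.75], [-0.001, -1.0, -0.0]]
force: [0.6, -3.1, -1.1]
finger_gap: 0.09
```

play_rows:
  plan:
    - [-0.03, 0, -0.01, 0, 0, 0]
    - [-0.055, 0, -0.018, 0, 0, 0]
    - [-0.055, 0, -0.018, 0, 0, 0]

```text
clock: 22.48
eef_pos: [0.453, 0.1011, 0.0826]
orientation: [[-0.75, -0.005, -0.661], [0.661, -0.002, -0.75], [0.002, -1.0, 0.005]]
force: [-5.9, -7.0, -1.6]
finger_gap: 0.09
```

play_rows:
  plan:
    - [-0.03, 0, -0.01, 0, 0, 0]
    - [-0.055, 0, -0.018, 0, 0, 0]
    - [-0.055, 0, -0.018, 0, 0, 0]

```text
clock: 22.73
eef_pos: [0.4614, 0.0971, 0.0825]
orientation: [[-0.75, -0.005, -0.662], [0.662, -0.003, -0.75], [0.002, -1.0, 0.005]]
force: [-1.1, -4.7, -1.2]
finger_gap: 0.089
```

```bash
python3 - <<'E'
from h import *
b=grab("side");relF(np.array([.4613,.1258,.055]),.0283)
crop(b,"s15.png",205,210,70,60,10)
E
```

```text
rel face ax 0.011 ay -0.0264 z -0.0008 | 10mm adv in tool: [-0.063 -0.    -0.022] | 1mm +ay: [ 0.0022 -0.     -0.0063]
t 22.78 q6 -2.286 p [0.4614 0.0972 0.0825] F [-0.2 -4.9 -1.9] T [-1.113  0.173  0.014] ax/lat 0.0112 -0.104 yaw 2.419 gap 0.094
```

The clamp is over the cap: yellow shows on both sides of the housing, with a 5 N sideways force. Relieving by 1 mm and going on.

play_rows:
  plan:
    - [-0.025, 0, -0.003, 0, 0, 0]
    - [-0.052, 0, -0.009, 0, 0, 0]
    - [-0.052, 0, -0.009, 0, 0, 0]
    - [-0.052, 0, -0.009, 0, 0, 0]

```text
clock: 23.12
eef_pos: [0.4683, 0.0934, 0.0825]
orientation: [[-0.75, -0.005, -0.662], [0.662, -0.001, -0.75], [0.003, -1.0, 0.004]]
force: [-2.4, 4.1, 1.1]
finger_gap: 0.089
```

```bash
python3 - <<'E'
from h import *
b=grab("side");a=grab("top");relF(np.array([.4613,.1258,.055]),.0283)
crop(b,"s16.png",205,210,70,60,10);crop(a,"t16.png",190,190,130,110,6)
E
```

```text
rel face ax 0.0188 ay -0.0272 z -0.0008 | 10mm adv in tool: [-0.063 -0.    -0.022] | 1mm +ay: [ 0.0022 -0.     -0.0063]
t 23.22 q6 -2.297 p [0.4682 0.0935 0.0825] F [-3.5  3.7  0.5] T [ 0.861  0.69  -0.01 ] ax/lat 0.0189 -0.1047 yaw 2.418 gap 0.089
```

```bash
python3 - <<'E'
from h import *
b=grab("side")
im=b["pixels"][225:265,220:275,::-1]; im=cv2.resize(im,None,fx=14,fy=14,interpolation=cv2.INTER_LANCZOS4)
im=np.clip((im.astype(float)-40)*1.7,0,255).astype(np.uint8); cv2.imwrite("pics/s17.png",im)
E
```

```text
(no output)
```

The side view shows the clamp yawed about 34°: the folded ear is at (165,300) in the crop and the band sits toward the robot. The cap end is only at the mouth of the bore, because the clamp turned on its own screw. I'll back off and realign.

play_rows:
  plan:
    - [0.08, 0, 0.03, 0, 0, 0]
    - [0.16, 0, 0.055, 0, 0, 0]
    - [0.24, 0, 0.083, 0, 0, 0]
    - [0.24, 0, 0.083, 0, 0, 0]
    - [0.24, 0, 0.083, 0, 0, 0]

```text
clock: 23.68
eef_pos: [0.4336, 0.1081, 0.0831]
orientation: [[-0.75, -0.003, -0.661], [0.661, -0.001, -0.75], [0.002, -1.0, 0.003]]
force: [0.8, -0.0, -1.1]
finger_gap: 0.092
```

play_rows:
  plan:
    - [0.05, 0, 0.02, 0, 0.25, 0]
    - [0.1, 0, 0.035, 0, 0.5, 0]
    - [0.1, 0, 0.035, 0, 0.75, 0]
    - [0.1, 0, 0.035, 0, 1, 0]
    - [0.1, 0, 0.035, 0, 1, 0]

```text
clock: 24.1
eef_pos: [0.4199, 0.114, 0.0833]
orientation: [[-0.335, -0.002, -0.942], [0.942, -0.001, -0.335], [0.0, -1.0, 0.003]]
force: [0.8, 0.1, -0.7]
finger_gap: 0.094
```

```bash
cat >>h.py <<'E'
def zs(f,name,x0,y0,w,h,s):
    im=f["pixels"][y0:y0+h,x0:x0+w,::-1]; im=cv2.resize(im,None,fx=s,fy=s,interpolation=cv2.INTER_LANCZOS4)
    cv2.imwrite("pics/"+name,np.clip((im.astype(float)-40)*1.7,0,255).astype(np.uint8))
E
python3 - <<'E'
from h import *
b=grab("side");relF(np.array([.4613,.1258,.055]),.0283)
zs(b,"s18.png",200,225,70,55,11)
print([o[:2]+(o[4],) for o in blobs(b,"yellow",200,200,270,270)])
s=bot.read_state();k=np.array(s["eef_pos"])-[0,0,.0283];print(proj(b,k+[0,0,.039]))
E
```

```text
rel face ax -0.0338 ay -0.0268 z -0.0 | 10mm adv in tool: [-0.045 -0.    -0.049] | 1mm +ay: [ 0.0049 -0.     -0.0045]
t 24.15 q6 -1.739 p [0.4198 0.114  0.0833] F [-0.3  0.1 -1.2] T [-0.019  0.039  0.019] ax/lat -0.0337 -0.1044 yaw 1.921 gap 0.089
[(array([243.5, 247.2]), 122, array([237, 242,  14,  11], dtype=int32))]
[224.95708617 241.10152945]
```

Now aligned: the housing's bottom edge and grooves slope like the cap axis. Re-inserting 2 mm further toward -ay than last time, watching the force.

play_rows:
  plan:
    - [-0.05, 0, -0.05, 0, 0, 0]
    - [-0.095, 0, -0.112, 0, 0, 0]
    - [-0.095, 0, -0.112, 0, 0, 0]
    - [-0.095, 0, -0.112, 0, 0, 0]

```text
clock: 24.48
eef_pos: [0.4411, 0.106, 0.0831]
orientation: [[-0.344, -0.003, -0.939], [0.939, -0.001, -0.344], [0.0, -1.0, 0.003]]
force: [-0.9, -0.0, -0.7]
finger_gap: 0.093
```

play_rows:
  plan:
    - [-0.03, 0, -0.033, 0, 0, 0]
    - [-0.03, 0, -0.033, 0, 0, 0]
    - [-0.03, 0, -0.033, 0, 0, 0]

```text
clock: 24.73
eef_pos: [0.4474, 0.1034, 0.083]
orientation: [[-0.345, -0.003, -0.939], [0.939, -0.001, -0.345], [0.0, -1.0, 0.003]]
force: [0.5, -0.0, -0.6]
finger_gap: 0.088
```

```bash
python3 - <<'E'
from h import *
b=grab("side");relF(np.array([.4613,.1258,.055]),.0283)
zs(b,"s19.png",205,225,65,50,12)
E
```

```text
rel face ax -0.0044 ay -0.026 z -0.0003 | 10mm adv in tool: [-0.045 -0.    -0.049] | 1mm +ay: [ 0.0049 -0.     -0.0045]
t 24.78 q6 -1.775 p [0.4472 0.1034 0.083 ] F [ 0.4  0.1 -0.9] T [0.001 0.022 0.029] ax/lat -0.0043 -0.1036 yaw 1.923 gap 0.086
```

No contact so far, unlike last time. Continuing.

play_rows:
  plan:
    - [-0.02, 0, -0.022, 0, 0, 0]
    - [-0.04, 0, -0.043, 0, 0, 0]
    - [-0.04, 0, -0.043, 0, 0, 0]

```text
clock: 25.03
eef_pos: [0.4561, 0.0998, 0.0831]
orientation: [[-0.345, -0.002, -0.939], [0.939, -0.001, -0.345], [0.0, -1.0, 0.002]]
force: [0.1, 0.2, -0.5]
finger_gap: 0.092
```

play_rows:
  plan:
    - [-0.02, 0, -0.022, 0, 0, 0]
    - [-0.04, 0, -0.043, 0, 0, 0]
    - [-0.04, 0, -0.043, 0, 0, 0]

```text
clock: 25.28
eef_pos: [0.4649, 0.0961, 0.0832]
orientation: [[-0.345, -0.002, -0.939], [0.939, -0.001, -0.345], [-0.0, -1.0, 0.002]]
force: [-0.3, -0.1, -1.3]
finger_gap: 0.089
```

```bash
python3 - <<'E'
from h import *
b=grab("side");relF(np.array([.4613,.1258,.055]),.0283)
zs(b,"s20.png",205,225,65,50,12)
E
```

```text
rel face ax 0.0143 ay -0.0261 z -0.0002 | 10mm adv in tool: [-0.045 -0.    -0.049] | 1mm +ay: [ 0.0049 -0.     -0.0045]
t 25.33 q6 -1.795 p [0.4645 0.0962 0.0831] F [-0.3 -0.5 -1.3] T [-0.055  0.029  0.031] ax/lat 0.0145 -0.1036 yaw 1.923 gap 0.085
```

The band is on the cap without any force and the cap end is protruding at (405,280). Advancing 4 mm more, then turning.

play_rows:
  plan:
    - [-0.018, 0, -0.02, 0, 0, 0]
    - [-0.018, 0, -0.02, 0, 0, 0]
    - [-0.018, 0, -0.02, 0, 0, 0]

```text
clock: 25.58
eef_pos: [0.4684, 0.0947, 0.0831]
orientation: [[-0.344, -0.002, -0.939], [0.939, -0.001, -0.344], [-0.0, -1.0, 0.002]]
force: [-0.1, 0.3, -0.5]
finger_gap: 0.09
```

play_rows:
  plan:
    - [0, 0, 0, 0, 0.25, 0]
    - [0, 0, 0, 0, 0.5, 0]
    - [0, 0, 0, 0, 0.75, 0]
    - [0, 0, 0, 0, 1, 0]
    - [0, 0, 0, 0, 1, 0]

```text
clock: 26.0
eef_pos: [0.4685, 0.0949, 0.0831]
orientation: [[0.154, -0.002, -0.988], [0.988, -0.0, 0.154], [-0.001, -1.0, 0.001]]
force: [0.2, 0.6, -1.5]
finger_gap: 0.092
```

play_rows:
  plan:
    - [0, 0, 0, 0, 0.25, 0]
    - [0, 0, 0, 0, 0.5, 0]
    - [0, 0, 0, 0, 0.75, 0]
    - [0, 0, 0, 0, 1, 0]
    - [0, 0, 0, 0, 1, 0]

```text
clock: 26.42
eef_pos: [0.4689, 0.0953, 0.0833]
orientation: [[0.611, -0.0, -0.791], [0.791, 0.0, 0.611], [0.0, -1.0, 0.0]]
force: [3.3, 3.0, -1.4]
finger_gap: 0.097
```

play_rows:
  plan:
    - [0, 0, 0, 0, 0.25, 0]
    - [0, 0, 0, 0, 0.5, 0]
    - [0, 0, 0, 0, 0.75, 0]
    - [0, 0, 0, 0, 1, 0]
    - [0, 0, 0, 0, 1, 0]

```text
clock: 26.83
eef_pos: [0.4695, 0.0959, 0.0835]
orientation: [[0.917, 0.002, -0.398], [0.398, 0.001, 0.917], [0.002, -1.0, 0.001]]
force: [4.0, 5.3, -1.2]
finger_gap: 0.093
```

play_rows:
  plan:
    - [0, 0, 0, 0, 0.25, 0]
    - [0, 0, 0, 0, 0.5, 0]
    - [0, 0, 0, 0, 0.75, 0]
    - [0, 0, 0, 0, 1, 0]
    - [0, 0, 0, 0, 1, 0]

```text
clock: 27.25
eef_pos: [0.47, 0.0964, 0.0837]
orientation: [[0.996, 0.003, 0.093], [-0.093, 0.002, 0.996], [0.003, -1.0, 0.003]]
force: [5.2, 4.4, -2.1]
finger_gap: 0.095
```

play_rows:
  plan:
    - [0, 0, 0, 0, 0.25, 0]
    - [0, 0, 0, 0, 0.5, 0]
    - [0, 0, 0, 0, 0.75, 0]
    - [0, 0, 0, 0, 1, 0]
    - [0, 0, 0, 0, 1, 0]

```text
clock: 27.67
eef_pos: [0.4706, 0.0966, 0.0839]
orientation: [[0.827, 0.005, 0.562], [-0.562, 0.003, 0.827], [0.003, -1.0, 0.005]]
force: [4.4, 1.3, -3.4]
finger_gap: 0.093
```

```bash
python3 - <<'E'
from h import *
b=grab("side");relF(np.array([.4613,.1258,.055]),.0283)
zs(b,"s21.png",205,215,65,50,12)
E
```

```text
rel face ax 0.0198 ay -0.0234 z 0.0006 | 10mm adv in tool: [0.065 0.    0.013] | 1mm +ay: [-0.0013  0.      0.0065]
t 27.72 q6 0.715 p [0.4706 0.0965 0.0839] F [ 5.5  1.7 -5.1] T [ 0.197 -0.942 -0.02 ] ax/lat 0.0199 -0.101 yaw -0.591 gap 0.09
```

play_rows:
  plan:
    - [0, 0, 0, 0, 0.25, 0]
    - [0, 0, 0, 0, 0.5, 0]
    - [0, 0, 0, 0, 0.75, 0]
    - [0, 0, 0, 0, 1, 0]
    - [0, 0, 0, 0, 1, 0]

```text
clock: 28.13
eef_pos: [0.471, 0.0962, 0.084]
orientation: [[0.46, 0.006, 0.888], [-0.888, 0.002, 0.46], [0.001, -1.0, 0.006]]
force: [4.7, -3.0, -3.4]
finger_gap: 0.09
```

play_rows:
  plan:
    - [0, 0, 0, 0, 0.2, 0]
    - [0, 0, 0, 0, 0.4, 0]
    - [0, 0, 0, 0, 0.4, 0]

```text
clock: 28.38
eef_pos: [0.4712, 0.0958, 0.0841]
orientation: [[0.276, 0.007, 0.961], [-0.961, 0.001, 0.276], [0.001, -1.0, 0.007]]
force: [3.9, -4.4, -2.1]
finger_gap: 0.087
```

```bash
python3 -c "
from h import *
rep()"
```

```text
t 28.38 q6 1.415 p [0.4712 0.0958 0.0841] F [ 3.9 -4.4 -2.1] T [-0.97  -0.622 -0.014] ax/lat 0.0208 -0.1014 yaw -1.291 gap 0.087
```

play_rows:
  plan:
    - [0, 0, 0, 0, 0.2, 0]
    - [0, 0, 0, 0, 0.4, 0]
    - [0, 0, 0, 0, 0.4, 0]

```text
clock: 28.63
eef_pos: [0.4713, 0.0954, 0.084]
orientation: [[0.082, 0.007, 0.997], [-0.997, 0.0, 0.082], [0.0, -1.0, 0.007]]
force: [3.5, -6.0, -1.9]
finger_gap: 0.091
```

```bash
python3 -c "
from h import *
rep()"
```

```text
t 28.63 q6 1.613 p [0.4713 0.0954 0.084 ] F [ 3.5 -6.  -1.9] T [-1.176 -0.562 -0.085] ax/lat 0.021 -0.1018 yaw -1.489 gap 0.091
```

play_rows:
  plan:
    - [0, 0, 0, 0, 0.2, 0]
    - [0, 0, 0, 0, 0.4, 0]
    - [0, 0, 0, 0, 0.4, 0]

```text
clock: 28.88
eef_pos: [0.4713, 0.0949, 0.084]
orientation: [[-0.116, 0.007, 0.993], [-0.993, -0.001, -0.116], [-0.0, -1.0, 0.007]]
force: [2.3, -6.7, -1.0]
finger_gap: 0.091
```

```bash
python3 -c "
from h import *
rep()"
```

```text
t 28.88 q6 1.811 p [0.4713 0.0949 0.084 ] F [ 2.3 -6.7 -1. ] T [-1.315 -0.465  0.002] ax/lat 0.0213 -0.1023 yaw -1.687 gap 0.091
```

play_rows:
  plan:
    - [0, 0, 0, 0, 0.15, 0]
    - [0, 0, 0, 0, 0.3, 0]
    - [0, 0, 0, 0, 0.3, 0]

```text
clock: 29.13
eef_pos: [0.4713, 0.0944, 0.084]
orientation: [[-0.259, 0.007, 0.966], [-0.966, -0.001, -0.259], [-0.0, -1.0, 0.007]]
force: [1.1, -5.8, -1.2]
finger_gap: 0.087
```

```bash
python3 -c "
from h import *
rep()"
```

```text
t 29.13 q6 1.957 p [0.4713 0.0944 0.084 ] F [ 1.1 -5.8 -1.2] T [-1.12  -0.427 -0.012] ax/lat 0.0214 -0.1027 yaw -1.833 gap 0.087
```

play_rows:
  plan:
    - [0, 0, 0, 0, 0.1, 0]
    - [0, 0, 0, 0, 0.2, 0]
    - [0, 0, 0, 0, 0.2, 0]

```text
clock: 29.38
eef_pos: [0.4713, 0.0941, 0.084]
orientation: [[-0.35, 0.007, 0.937], [-0.937, -0.002, -0.35], [-0.001, -1.0, 0.007]]
force: [1.7, -4.8, -1.0]
finger_gap: 0.093
```

```bash
python3 -c "
from h import *
rep()"
```

```text
t 29.38 q6 2.053 p [0.4713 0.0941 0.084 ] F [ 1.7 -4.8 -1. ] T [-1.055 -0.326  0.067] ax/lat 0.0215 -0.103 yaw -1.928 gap 0.093
```

play_rows:
  plan:
    - [0, 0, 0, 0, 0.1, 0]
    - [0, 0, 0, 0, 0.2, 0]
    - [0, 0, 0, 0, 0.2, 0]

```text
clock: 29.63
eef_pos: [0.471, 0.0943, 0.0839]
orientation: [[-0.437, 0.006, 0.899], [-0.899, -0.002, -0.437], [-0.001, -1.0, 0.006]]
force: [-0.3, 0.5, -1.1]
finger_gap: 0.09
```

```bash
python3 -c "
from h import *
rep()"
```

```text
t 29.63 q6 2.148 p [0.471  0.0943 0.0839] F [-0.3  0.5 -1.1] T [-0.046  0.146  0.344] ax/lat 0.0211 -0.103 yaw -2.024 gap 0.09
```

Torque 0.34 N m at the stop, with the same final yaw as blue. Releasing and looking.

play_rows:
  plan:
    - [0, 0, 0, 0, 0, 0]
    - [0, 0, 0, 0, 0, 0]
    - [0, 0, 0, 0, 0, 0]
    - [0, 0, 0, 0, 0, 0]
  gripper: 40

```text
clock: 29.97
eef_pos: [0.471, 0.0943, 0.084]
orientation: [[-0.436, 0.006, 0.9], [-0.9, -0.002, -0.436], [-0.001, -1.0, 0.007]]
force: [-0.0, 0.1, -0.3]
finger_gap: 0.47
```

play_rows:
  plan:
    - [0, -0.2, 0, 0, 0, 0]
    - [0, -0.5, 0, 0, 0, 0]
    - [0, -0.8, 0, 0, 0, 0]
    - [0, -0.8, 0, 0, 0, 0]
    - [0, -0.8, 0, 0, 0, 0]

```text
clock: 30.38
eef_pos: [0.4713, 0.0947, 0.2069]
orientation: [[-0.435, 0.012, 0.9], [-0.9, -0.001, -0.435], [-0.004, -1.0, 0.011]]
force: [-0.4, 0.9, -0.3]
finger_gap: 0.472
```

```bash
python3 - <<'E'
from h import *
rep()
a=grab("top");b=grab("side");zs(b,"s22.png",205,205,70,60,11)
for n,f in(("t",a),("s",b)):
  for c in("green",):
    for o in blobs(f,c,370,200 if n=="s" else 180,470,350): print(n,c,o)
hsv=cv2.cvtColor(a["pixels"],cv2.COLOR_RGB2HSV)
zs(a,"t22.png",395,180,50,45,13)
E
```

```text
t 30.38 q6 2.145 p [0.4713 0.0947 0.2069] F [-0.4  0.9 -0.3] T [ 0.029 -0.015 -0.107] ax/lat 0.0213 -0.1025 yaw -2.021 gap 0.472
t green (array([412.4, 194.4]), 54, array([9.9, 5.7]), 45.0, array([408, 190,  10,   9], dtype=int32))
s green (array([459.1, 203.6]), 193, array([11., 29.]), 90.0, array([440, 200,  30,  12], dtype=int32))
s green (array([409.6, 280.4]), 40, array([12.,  3.]), 90.0, array([408, 275,   4,  13], dtype=int32))
```

Blue and yellow are both well on with their keys at the stop. Green hasn't moved and its key yaw is about 51°. Moving to it.

```bash
python3 - <<'E'
from h import *
b=grab("side")
F=np.array([.4314,.0541,.055]);print(proj(b,F+AX*.0155),"meas 253.8 264.2")
for n,p in(("B",(223,251.2)),("Y",(254,265.4))): print(n, plane(grab("top"),*p,.062))
ch((.4713,.0947,.2069),-2.021,(.43,-.08,.2),-1.55,2)
ch((.43,-.08,.2),-1.55,(.6465,-.2355,.14),-.68,3)
E
```

```text
[253.16719578 263.04151119] meas 253.8 264.2
B [0.50469188 0.19025792 0.062     ]
Y [0.47469952 0.11916754 0.062     ]
[ 0.584  0.023  0.129  0.    -0.471  0.   ]
[ 0.598  0.023 -0.01   0.    -0.471  0.   ]
[ 0.355  0.133  0.474  0.    -0.58   0.   ]
[ 0.476  0.133  0.352  0.    -0.58   0.   ]
[ 0.557  0.133  0.202  0.    -0.58   0.   ]
```

play_rows:
  plan:
    - [0.29, 0.01, 0.06, 0, -0.24, 0]
    - [0.58, 0.023, 0.13, 0, -0.47, 0]
    - [0.58, 0.023, 0.13, 0, -0.47, 0]
    - [0.58, 0.023, 0.13, 0, -0.47, 0]
    - [0.58, 0.023, 0.13, 0, -0.47, 0]
  gripper: 50

```text
clock: 31.05
eef_pos: [0.4491, 0.0071, 0.1984]
orientation: [[-0.216, 0.002, 0.976], [-0.976, -0.002, -0.216], [0.001, -1.0, 0.003]]
force: [-0.0, 0.2, 1.0]
finger_gap: 0.586
```

play_rows:
  plan:
    - [0.3, 0.01, 0, 0, -0.24, 0]
    - [0.6, 0.023, -0.01, 0, -0.47, 0]
    - [0.6, 0.023, -0.01, 0, -0.47, 0]
    - [0.6, 0.023, -0.01, 0, -0.47, 0]
    - [0.6, 0.023, -0.01, 0, -0.47, 0]

```text
clock: 31.47
eef_pos: [0.4283, -0.0803, 0.1946]
orientation: [[0.015, 0.002, 1.0], [-1.0, -0.002, 0.015], [0.002, -1.0, 0.002]]
force: [0.0, 0.1, -0.5]
finger_gap: 0.583
```

play_rows:
  plan:
    - [0.18, 0.06, 0.24, 0, -0.3, 0]
    - [0.355, 0.133, 0.474, 0, -0.58, 0]
    - [0.355, 0.133, 0.474, 0, -0.58, 0]
    - [0.355, 0.133, 0.474, 0, -0.58, 0]
    - [0.355, 0.133, 0.474, 0, -0.58, 0]

```text
clock: 31.88
eef_pos: [0.5003, -0.1311, 0.1741]
orientation: [[0.299, 0.0, 0.954], [-0.954, -0.001, 0.299], [0.001, -1.0, -0.0]]
force: [-1.2, 0.7, 0.5]
finger_gap: 0.591
```

play_rows:
  plan:
    - [0.24, 0.06, 0.18, 0, -0.3, 0]
    - [0.476, 0.133, 0.352, 0, -0.58, 0]
    - [0.476, 0.133, 0.352, 0, -0.58, 0]
    - [0.476, 0.133, 0.352, 0, -0.58, 0]
    - [0.476, 0.133, 0.352, 0, -0.58, 0]

```text
clock: 32.3
eef_pos: [0.5716, -0.1821, 0.1545]
orientation: [[0.557, -0.0, 0.83], [-0.83, -0.001, 0.557], [0.0, -1.0, -0.0]]
force: [-0.6, -0.0, -0.2]
finger_gap: 0.584
```

play_rows:
  plan:
    - [0.28, 0.06, 0.1, 0, -0.3, 0]
    - [0.557, 0.133, 0.2, 0, -0.58, 0]
    - [0.557, 0.133, 0.2, 0, -0.58, 0]
    - [0.557, 0.133, 0.2, 0, -0.58, 0]
    - [0.557, 0.133, 0.2, 0, -0.58, 0]

```text
clock: 32.72
eef_pos: [0.6426, -0.2336, 0.1356]
orientation: [[0.77, 0.0, 0.639], [-0.639, -0.001, 0.77], [0.001, -1.0, -0.0]]
force: [0.0, 0.3, -0.8]
finger_gap: 0.589
```

```bash
python3 - <<'E'
from h import *
b=grab("side"); rep()
for o in blobs(b,"green",380,240,440,320): print(o)
print(proj(b,(.6465,-.2355,.06)))
print(rel((0.6465,-0.2355,0.048),down(np.cos(-.68),np.sin(-.68))))
zs(b,"s23.png",370,210,80,80,8)
E
```

```text
t 32.77 q6 0.29 p [ 0.6426 -0.2335  0.1362] F [-0.5 -0.8  0.8] T [0.017 0.024 0.015] ax/lat 0.3054 -0.3396 yaw -0.692 gap 0.585
(array([409.6, 280.2]), 37, array([12.,  3.]), 90.0, array([408, 275,   4,  13], dtype=int32))
[409.76102418 279.05766706]
[ 0.028  0.588  0.007 -0.    -0.024  0.003]
```

play_rows:
  plan:
    - [0.028, 0.2, 0.007, 0, -0.024, 0]
    - [0.028, 0.4, 0.007, 0, -0.024, 0]
    - [0.028, 0.585, 0.007, 0, -0.024, 0]
    - [0.028, 0.585, 0.007, 0, -0.024, 0]
    - [0.028, 0.585, 0.007, 0, -0.024, 0]

```text
clock: 33.18
eef_pos: [0.646, -0.2346, 0.0495]
orientation: [[0.777, 0.001, 0.63], [-0.63, -0.001, 0.777], [0.001, -1.0, -0.0]]
force: [0.0, 0.5, 1.2]
finger_gap: 0.586
```

```bash
python3 - <<'E'
from h import *
b=grab("side"); rep()
print(rel((0.6465,-0.2355,0.048),down(np.cos(-.68),np.sin(-.68))))
zs(b,"s24.png",370,230,80,70,9)
E
```

```text
t 33.23 q6 0.279 p [ 0.647  -0.2351  0.0511] F [ 0.  -0.6  1.5] T [-0.002  0.039 -0.013] ax/lat 0.3101 -0.3394 yaw -0.681 gap 0.585
[-0.001  0.021 -0.004 -0.001 -0.002  0.007]
```

The green key stands midway between the pads. Closing and lifting.

play_rows:
  plan:
    - [0, 0.02, -0.004, 0, 0, 0]
    - [0, 0.02, -0.004, 0, 0, 0]
    - [0, 0.02, -0.004, 0, 0, 0]
    - [0, 0.02, -0.004, 0, 0, 0]
    - [0, 0.02, -0.004, 0, 0, 0]
  gripper: 0

```text
clock: 33.65
eef_pos: [0.6472, -0.2358, 0.0497]
orientation: [[0.777, 0.005, 0.63], [-0.63, -0.003, 0.777], [0.006, -1.0, 0.001]]
force: [-0.8, 0.2, 6.9]
finger_gap: 0.093
```

play_rows:
  plan:
    - [0, 0, 0, 0, 0, 0]
    - [0, 0, 0, 0, 0, 0]
    - [0, 0, 0, 0, 0, 0]

```text
clock: 33.9
eef_pos: [0.6471, -0.2358, 0.0497]
orientation: [[0.777, 0.005, 0.63], [-0.63, -0.003, 0.777], [0.006, -1.0, 0.001]]
force: [0.3, -0.6, 1.1]
finger_gap: 0.087
```

```bash
python3 - <<'E'
from h import *
rep()
E
```

```text
t 33.9 q6 0.279 p [ 0.6471 -0.2358  0.0497] F [ 0.3 -0.6  1.1] T [ 0.045 -0.075 -0.022] ax/lat 0.3105 -0.34 yaw -0.681 gap 0.087
```

play_rows:
  plan:
    - [0, -0.3, 0, 0, 0, 0]
    - [0, -0.6, 0, 0, 0, 0]
    - [0, -0.9, 0, 0, 0, 0]
    - [0, -0.9, 0, 0, 0, 0]
    - [0, -0.9, 0, 0, 0, 0]

```text
clock: 34.32
eef_pos: [0.6475, -0.2359, 0.1892]
orientation: [[0.777, 0.012, 0.63], [-0.63, -0.005, 0.777], [0.012, -1.0, 0.003]]
force: [0.0, 0.1, -1.2]
finger_gap: 0.089
```

```bash
python3 - <<'E'
from h import *
b=grab("side"); rep()
zs(b,"s25.png",360,190,80,80,9)
ch((.6465,-.2355,.185),-.68,(.42,-.16,.175),.4,2)
ch((.42,-.16,.175),.4,(.39,.0,.17),2.45,5)
E
```

```text
t 34.37 q6 0.279 p [ 0.6467 -0.2356  0.1859] F [-0.4  0.8 -1.5] T [ 0.005 -0.037 -0.009] ax/lat 0.31 -0.3399 yaw -0.681 gap 0.093
[-0.745  0.033 -0.279  0.    -1.08   0.   ]
[-0.783  0.033  0.144  0.    -1.08   0.   ]
[ 0.046  0.007  0.212  0.    -0.82   0.   ]
[ 0.127  0.007  0.176  0.    -0.82   0.   ]
[ 0.187  0.007  0.111  0.    -0.82   0.   ]
[ 0.215  0.007  0.027  0.    -0.82   0.   ]
[ 0.208  0.007 -0.061  0.    -0.82   0.   ]
```

play_rows:
  plan:
    - [-0.2, 0.01, -0.07, 0, -0.24, 0]
    - [-0.4, 0.02, -0.14, 0, -0.48, 0]
    - [-0.6, 0.033, -0.21, 0, -0.72, 0]
    - [-0.745, 0.033, -0.279, 0, -0.98, 0]
    - [-0.745, 0.033, -0.279, 0, -0.98, 0]

```text
clock: 34.78
eef_pos: [0.5298, -0.1964, 0.1778]
orientation: [[0.983, 0.003, 0.182], [-0.182, -0.002, 0.983], [0.003, -1.0, -0.001]]
force: [-0.2, 0.4, -0.5]
finger_gap: 0.098
```

play_rows:
  plan:
    - [-0.2, 0.01, 0.03, 0, -0.24, 0]
    - [-0.4, 0.02, 0.06, 0, -0.48, 0]
    - [-0.6, 0.033, 0.1, 0, -0.72, 0]
    - [-0.785, 0.033, 0.1, 0, -0.98, 0]
    - [-0.785, 0.033, 0.1, 0, -0.98, 0]

```text
clock: 35.2
eef_pos: [0.413, -0.1589, 0.1706]
orientation: [[0.951, -0.002, -0.31], [0.31, 0.0, 0.951], [-0.001, -1.0, 0.001]]
force: [-0.6, 0.5, -1.6]
finger_gap: 0.093
```

```bash
python3 - <<'E'
from h import *
rep(); s=bot.read_state();O=s["orientation"];ch(s["eef_pos"],np.arctan2(O[1][0],O[0][0]),(.39,.0,.17),2.42,5)
E
```

```text
t 35.2 q6 -0.764 p [ 0.413  -0.1589  0.1706] F [-0.6  0.5 -1.6] T [ 0.037  0.008 -0.034] ax/lat 0.0648 -0.3589 yaw 0.315 gap 0.093
[ 0.036  0.001  0.211  0.    -0.842  0.   ]
[ 0.119  0.001  0.178  0.    -0.842  0.   ]
[ 0.182  0.001  0.113  0.    -0.842  0.   ]
[ 0.212  0.001  0.029  0.    -0.842  0.   ]
[ 0.205  0.001 -0.06   0.    -0.842  0.   ]
```

play_rows:
  plan:
    - [0.01, 0, 0.07, 0, -0.25, 0]
    - [0.02, 0, 0.14, 0, -0.5, 0]
    - [0.036, 0, 0.21, 0, -0.75, 0]
    - [0.036, 0, 0.21, 0, -0.84, 0]
    - [0.036, 0, 0.21, 0, -0.84, 0]

```text
clock: 35.62
eef_pos: [0.4082, -0.1269, 0.1694]
orientation: [[0.741, -0.004, -0.672], [0.672, 0.001, 0.741], [-0.002, -1.0, 0.003]]
force: [1.8, -0.4, -1.1]
finger_gap: 0.091
```

play_rows:
  plan:
    - [0.04, 0, 0.06, 0, -0.25, 0]
    - [0.08, 0, 0.12, 0, -0.5, 0]
    - [0.12, 0, 0.18, 0, -0.75, 0]
    - [0.12, 0, 0.18, 0, -0.84, 0]
    - [0.12, 0, 0.18, 0, -0.84, 0]

```text
clock: 36.03
eef_pos: [0.4034, -0.0946, 0.1687]
orientation: [[0.403, -0.005, -0.915], [0.915, 0.002, 0.403], [-0.0, -1.0, 0.005]]
force: [0.5, 0.8, -0.8]
finger_gap: 0.09
```

play_rows:
  plan:
    - [0.06, 0, 0.04, 0, -0.25, 0]
    - [0.12, 0, 0.08, 0, -0.5, 0]
    - [0.18, 0, 0.11, 0, -0.75, 0]
    - [0.18, 0, 0.11, 0, -0.84, 0]
    - [0.18, 0, 0.11, 0, -0.84, 0]

```text
clock: 36.45
eef_pos: [0.3993, -0.0632, 0.1683]
orientation: [[-0.003, -0.006, -1.0], [1.0, 0.002, -0.003], [0.002, -1.0, 0.006]]
force: [-1.0, -0.0, -0.3]
finger_gap: 0.092
```

play_rows:
  plan:
    - [0.07, 0, 0.01, 0, -0.25, 0]
    - [0.14, 0, 0.02, 0, -0.5, 0]
    - [0.21, 0, 0.03, 0, -0.75, 0]
    - [0.21, 0, 0.03, 0, -0.84, 0]
    - [0.21, 0, 0.03, 0, -0.84, 0]

```text
clock: 36.87
eef_pos: [0.3948, -0.0319, 0.1681]
orientation: [[-0.408, -0.006, -0.913], [0.913, 0.002, -0.408], [0.004, -1.0, 0.005]]
force: [0.3, -1.0, -1.1]
finger_gap: 0.088
```

play_rows:
  plan:
    - [0.07, 0, -0.02, 0, -0.25, 0]
    - [0.14, 0, -0.04, 0, -0.5, 0]
    - [0.205, 0, -0.06, 0, -0.75, 0]
    - [0.205, 0, -0.06, 0, -0.84, 0]
    - [0.205, 0, -0.06, 0, -0.84, 0]

```text
clock: 37.28
eef_pos: [0.3906, -0.0003, 0.1679]
orientation: [[-0.743, -0.007, -0.67], [0.67, 0.002, -0.743], [0.006, -1.0, 0.003]]
force: [0.4, -1.4, -0.8]
finger_gap: 0.087
```

```bash
python3 - <<'E'
from h import *
F=np.array([.4314,.0541,.055]);relF(F,.0287)
p=F-AX*.035-AY*.025+[0,0,.0287];print(p,rel(p,down(np.cos(2.42),np.sin(2.42))))
E
```

```text
rel face ax -0.0168 ay -0.0659 z 0.0842 | 10mm adv in tool: [-0.063 -0.    -0.022] | 1mm +ay: [ 0.0022 -0.     -0.0063]
t 37.28 q6 -2.504 p [ 3.906e-01 -3.000e-04  1.679e-01] F [ 0.4 -1.4 -0.8] T [-0.063  0.051  0.002] ax/lat -0.0168 -0.2211 yaw 2.408 gap 0.087
[0.389495 0.044465 0.0837  ] [ 0.202  0.562 -0.218 -0.006 -0.024  0.012]
```

play_rows:
  plan:
    - [0.1, 0, -0.11, 0, 0, 0]
    - [0.2, 0.1, -0.218, 0, -0.05, 0.012]
    - [0.2, 0.3, -0.218, 0, -0.1, 0.012]
    - [0.2, 0.5, -0.218, 0, -0.15, 0.012]
    - [0.2, 0.5, -0.218, 0, -0.15, 0.012]

```text
clock: 37.7
eef_pos: [0.3873, 0.0439, 0.089]
orientation: [[-0.788, -0.009, -0.616], [0.616, -0.002, -0.788], [0.006, -1.0, 0.008]]
force: [-0.3, 0.1, -2.5]
finger_gap: 0.089
```

play_rows:
  plan:
    - [0, 0.05, 0, 0, 0, 0]
    - [0, 0.05, 0, 0, 0, 0]
    - [0, 0.05, 0, 0, 0, 0]

```text
clock: 37.95
eef_pos: [0.3877, 0.0436, 0.0822]
orientation: [[-0.786, -0.009, -0.618], [0.618, -0.002, -0.786], [0.005, -1.0, 0.007]]
force: [0.3, -0.1, -0.3]
finger_gap: 0.089
```

```bash
python3 - <<'E'
from h import *
b=grab("side")
F=np.array([.4314,.0541,.055]);relF(F,.0287)
s=bot.read_state();k=np.array(s["eef_pos"])-[0,0,.0287]
print("key",proj(b,k+[0,0,.039]),[o[:2]+(o[4],) for o in blobs(b,"green",205,230,270,285,mn=6)],"BL",proj(b,k-AX*.013-AY*.006-[0,0,.018]),"BR",proj(b,k+AX*.013-AY*.006-[0,0,.018]))
zs(b,"s26.png",210,235,65,50,12)
E
```

```text
rel face ax -0.0361 ay -0.0263 z -0.0012 | 10mm adv in tool: [-0.064 -0.    -0.018] | 1mm +ay: [ 0.0018 -0.     -0.0064]
t 38.0 q6 -2.455 p [0.388  0.0437 0.0825] F [-0.3 -0.2 -1.2] T [ 0.019 -0.006 -0.012] ax/lat -0.036 -0.1816 yaw 2.476 gap 0.091
key [233.16170923 259.00699184] [(array([232.8, 259. ]), 29, array([232, 254,   3,  14], dtype=int32)), (array([252.8, 264.1]), 135, array([246, 259,  14,  11], dtype=int32)), (array([262.5, 283.1]), 16, array([260, 282,   6,   3], dtype=int32))] BL [229.46374732 283.52976144] BR [240.95111244 281.18059773]
```

Green is aligned: groove slope matches the cap axis, and lateral and height agree within about 1 mm. Advancing in steps.

play_rows:
  plan:
    - [-0.05, -0.004, -0.015, 0, 0, 0]
    - [-0.1, -0.004, -0.03, 0, 0, 0]
    - [-0.154, -0.004, -0.046, 0, 0, 0]
    - [-0.154, -0.004, -0.046, 0, 0, 0]

```text
clock: 38.33
eef_pos: [0.4122, 0.0342, 0.0834]
orientation: [[-0.786, -0.006, -0.618], [0.618, -0.002, -0.786], [0.003, -1.0, 0.006]]
force: [0.7, 1.0, -2.0]
finger_gap: 0.09
```

play_rows:
  plan:
    - [-0.03, 0, -0.009, 0, 0, 0]
    - [-0.045, 0, -0.013, 0, 0, 0]
    - [-0.045, 0, -0.013, 0, 0, 0]

```text
clock: 38.58
eef_pos: [0.4192, 0.0314, 0.0834]
orientation: [[-0.786, -0.006, -0.618], [0.618, -0.002, -0.786], [0.003, -1.0, 0.006]]
force: [0.7, -1.0, -0.7]
finger_gap: 0.091
```

```bash
python3 - <<'E'
from h import *
b=grab("side")
F=np.array([.4314,.0541,.055]);relF(F,.0287)
zs(b,"s27.png",210,235,65,50,12)
E
```

```text
rel face ax -0.003 ay -0.0257 z -0.0004 | 10mm adv in tool: [-0.064 -0.    -0.018] | 1mm +ay: [ 0.0018 -0.     -0.0064]
t 38.63 q6 -2.484 p [0.4188 0.0315 0.0833] F [-0.2 -0.3 -0.3] T [ 0.011 -0.043  0.052] ax/lat -0.0029 -0.181 yaw 2.475 gap 0.092
```

play_rows:
  plan:
    - [-0.03, 0, -0.008, 0, 0, 0]
    - [-0.055, 0, -0.016, 0, 0, 0]
    - [-0.055, 0, -0.016, 0, 0, 0]

```text
clock: 38.88
eef_pos: [0.4274, 0.0281, 0.0834]
orientation: [[-0.786, -0.006, -0.618], [0.618, -0.002, -0.786], [0.003, -1.0, 0.006]]
force: [-0.1, 0.1, -1.1]
finger_gap: 0.091
```

```bash
python3 - <<'E'
from h import *
F=np.array([.4314,.0541,.055]);relF(F,.0287)
E
```

```text
rel face ax 0.0063 ay -0.0256 z -0.0003 | 10mm adv in tool: [-0.064 -0.    -0.018] | 1mm +ay: [ 0.0018 -0.     -0.0064]
t 38.88 q6 -2.491 p [0.4274 0.0281 0.0834] F [-0.1  0.1 -1.1] T [-0.034  0.046  0.005] ax/lat 0.0064 -0.1808 yaw 2.475 gap 0.091
```

play_rows:
  plan:
    - [-0.03, 0, -0.008, 0, 0, 0]
    - [-0.055, 0, -0.016, 0, 0, 0]
    - [-0.055, 0, -0.016, 0, 0, 0]

```text
clock: 39.13
eef_pos: [0.4361, 0.0246, 0.0834]
orientation: [[-0.786, -0.005, -0.619], [0.619, -0.002, -0.786], [0.003, -1.0, 0.005]]
force: [-0.5, -0.6, -1.9]
finger_gap: 0.087
```

```bash
python3 - <<'E'
from h import *
b=grab("side")
F=np.array([.4314,.0541,.055]);relF(F,.0287)
zs(b,"s28.png",210,235,65,50,12)
E
```

```text
rel face ax 0.0153 ay -0.0255 z -0.0004 | 10mm adv in tool: [-0.064 -0.    -0.018] | 1mm +ay: [ 0.0018 -0.     -0.0064]
t 39.18 q6 -2.499 p [0.4357 0.0247 0.0833] F [-0.5  0.  -1.6] T [-0.023  0.029 -0.001] ax/lat 0.0153 -0.1807 yaw 2.475 gap 0.09
```

The band is on the green cap with no force. Advancing 3 mm more, then turning.

play_rows:
  plan:
    - [-0.02, 0, -0.005, 0, 0, 0]
    - [-0.02, 0, -0.005, 0, 0, 0]
    - [-0.02, 0, -0.005, 0, 0, 0]

```text
clock: 39.43
eef_pos: [0.4386, 0.0234, 0.0832]
orientation: [[-0.786, -0.006, -0.619], [0.619, -0.002, -0.786], [0.003, -1.0, 0.006]]
force: [-0.4, 0.6, -0.9]
finger_gap: 0.095
```

play_rows:
  plan:
    - [0, 0, 0, 0, 0.25, 0]
    - [0, 0, 0, 0, 0.5, 0]
    - [0, 0, 0, 0, 0.75, 0]
    - [0, 0, 0, 0, 1, 0]
    - [0, 0, 0, 0, 1, 0]

```text
clock: 39.85
eef_pos: [0.4386, 0.0235, 0.0833]
orientation: [[-0.387, -0.006, -0.922], [0.922, -0.002, -0.387], [0.0, -1.0, 0.006]]
force: [0.9, 0.7, -0.4]
finger_gap: 0.089
```

play_rows:
  plan:
    - [0, 0, 0, 0, 0.25, 0]
    - [0, 0, 0, 0, 0.5, 0]
    - [0, 0, 0, 0, 0.75, 0]
    - [0, 0, 0, 0, 1, 0]
    - [0, 0, 0, 0, 1, 0]

```text
clock: 40.27
eef_pos: [0.4387, 0.0237, 0.0834]
orientation: [[0.104, -0.005, -0.995], [0.995, -0.002, 0.104], [-0.003, -1.0, 0.005]]
force: [0.3, 1.0, -1.5]
finger_gap: 0.091
```

play_rows:
  plan:
    - [0, 0, 0, 0, 0.25, 0]
    - [0, 0, 0, 0, 0.5, 0]
    - [0, 0, 0, 0, 0.75, 0]
    - [0, 0, 0, 0, 1, 0]
    - [0, 0, 0, 0, 1, 0]

```text
clock: 40.68
eef_pos: [0.4388, 0.0238, 0.0834]
orientation: [[0.568, -0.005, -0.823], [0.823, -0.002, 0.568], [-0.004, -1.0, 0.003]]
force: [2.5, 1.4, -1.9]
finger_gap: 0.091
```

play_rows:
  plan:
    - [0, 0, 0, 0, 0.25, 0]
    - [0, 0, 0, 0, 0.5, 0]
    - [0, 0, 0, 0, 0.75, 0]
    - [0, 0, 0, 0, 1, 0]
    - [0, 0, 0, 0, 1, 0]

```text
clock: 41.1
eef_pos: [0.4391, 0.024, 0.0835]
orientation: [[0.892, -0.004, -0.452], [0.452, -0.002, 0.892], [-0.004, -1.0, 0.0]]
force: [1.8, 2.3, 0.2]
finger_gap: 0.087
```

play_rows:
  plan:
    - [0, 0, 0, 0, 0.25, 0]
    - [0, 0, 0, 0, 0.5, 0]
    - [0, 0, 0, 0, 0.75, 0]
    - [0, 0, 0, 0, 1, 0]
    - [0, 0, 0, 0, 1, 0]

```text
clock: 41.52
eef_pos: [0.4393, 0.024, 0.0836]
orientation: [[1.0, -0.003, 0.028], [-0.028, -0.001, 1.0], [-0.003, -1.0, -0.002]]
force: [3.1, 1.0, -0.2]
finger_gap: 0.089
```

play_rows:
  plan:
    - [0, 0, 0, 0, 0.25, 0]
    - [0, 0, 0, 0, 0.5, 0]
    - [0, 0, 0, 0, 0.75, 0]
    - [0, 0, 0, 0, 1, 0]
    - [0, 0, 0, 0, 1, 0]

```text
clock: 41.93
eef_pos: [0.4395, 0.0239, 0.0837]
orientation: [[0.866, -0.003, 0.5], [-0.5, -0.002, 0.866], [-0.001, -1.0, -0.003]]
force: [1.7, 0.2, -0.7]
finger_gap: 0.091
```

```bash
python3 - <<'E'
from h import *
b=grab("side")
F=np.array([.4314,.0541,.055]);relF(F,.0287)
zs(b,"s29.png",210,235,65,50,12)
E
```

```text
rel face ax 0.0191 ay -0.0248 z 0.0 | 10mm adv in tool: [ 0.066 -0.     0.008] | 1mm +ay: [-0.0008 -0.      0.0066]
t 41.98 q6 0.491 p [0.4395 0.0239 0.0837] F [ 3.1 -0.5 -0.6] T [ 0.037 -0.526  0.015] ax/lat 0.0191 -0.18 yaw -0.517 gap 0.086
```

play_rows:
  plan:
    - [0, 0, 0, 0, 0.25, 0]
    - [0, 0, 0, 0, 0.5, 0]
    - [0, 0, 0, 0, 0.75, 0]
    - [0, 0, 0, 0, 1, 0]
    - [0, 0, 0, 0, 1, 0]

```text
clock: 42.4
eef_pos: [0.4397, 0.0236, 0.0838]
orientation: [[0.529, -0.002, 0.849], [-0.849, -0.002, 0.529], [0.001, -1.0, -0.003]]
force: [2.7, -2.0, -1.6]
finger_gap: 0.093
```

play_rows:
  plan:
    - [0, 0, 0, 0, 0.25, 0]
    - [0, 0, 0, 0, 0.5, 0]
    - [0, 0, 0, 0, 0.75, 0]
    - [0, 0, 0, 0, 1, 0]
    - [0, 0, 0, 0, 1, 0]

```text
clock: 42.82
eef_pos: [0.4397, 0.0232, 0.0839]
orientation: [[0.063, -0.002, 0.998], [-0.998, -0.003, 0.063], [0.003, -1.0, -0.002]]
force: [2.3, -4.2, -1.1]
finger_gap: 0.095
```

play_rows:
  plan:
    - [0, 0, 0, 0, 0.2, 0]
    - [0, 0, 0, 0, 0.4, 0]
    - [0, 0, 0, 0, 0.5, 0]
    - [0, 0, 0, 0, 0.5, 0]

```text
clock: 43.15
eef_pos: [0.4397, 0.0229, 0.0839]
orientation: [[-0.177, -0.002, 0.984], [-0.984, -0.004, -0.177], [0.004, -1.0, -0.002]]
force: [2.4, -5.7, -0.5]
finger_gap: 0.093
```

```bash
python3 -c "
from h import *
rep()"
```

```text
t 43.15 q6 1.722 p [0.4397 0.0229 0.0839] F [ 2.4 -5.7 -0.5] T [-1.019 -0.384  0.032] ax/lat 0.0197 -0.1809 yaw -1.749 gap 0.093
```

play_rows:
  plan:
    - [0, 0, 0, 0, 0.1, 0]
    - [0, 0, 0, 0, 0.2, 0]
    - [0, 0, 0, 0, 0.2, 0]

```text
clock: 43.4
eef_pos: [0.4397, 0.0227, 0.0839]
orientation: [[-0.267, -0.002, 0.964], [-0.964, -0.004, -0.267], [0.004, -1.0, -0.001]]
force: [3.1, -4.7, -2.0]
finger_gap: 0.09
```

```bash
python3 -c "
from h import *
rep()"
```

```text
t 43.4 q6 1.814 p [0.4397 0.0227 0.0839] F [ 3.1 -4.7 -2. ] T [-0.854 -0.462  0.022] ax/lat 0.0197 -0.181 yaw -1.841 gap 0.09
```

play_rows:
  plan:
    - [0, 0, 0, 0, 0.1, 0]
    - [0, 0, 0, 0, 0.2, 0]
    - [0, 0, 0, 0, 0.2, 0]

```text
clock: 43.65
eef_pos: [0.4397, 0.0226, 0.0839]
orientation: [[-0.356, -0.002, 0.935], [-0.935, -0.004, -0.356], [0.005, -1.0, -0.001]]
force: [2.0, -4.6, -1.9]
finger_gap: 0.09
```

```bash
python3 -c "
from h import *
rep()"
```

```text
t 43.65 q6 1.908 p [0.4397 0.0226 0.0839] F [ 2.  -4.6 -1.9] T [-0.828 -0.402  0.027] ax/lat 0.0198 -0.1811 yaw -1.935 gap 0.09
```

play_rows:
  plan:
    - [0, 0, 0, 0, 0.1, 0]
    - [0, 0, 0, 0, 0.2, 0]
    - [0, 0, 0, 0, 0.2, 0]

```text
clock: 43.9
eef_pos: [0.4392, 0.023, 0.0838]
orientation: [[-0.443, -0.003, 0.897], [-0.897, -0.004, -0.443], [0.005, -1.0, -0.002]]
force: [-0.6, 1.5, -0.2]
finger_gap: 0.09
```

```bash
python3 -c "
from h import *
rep()"
```

```text
t 43.9 q6 2.003 p [0.4392 0.023  0.0838] F [-0.6  1.5 -0.2] T [0.386 0.149 0.243] ax/lat 0.0192 -0.181 yaw -2.029 gap 0.09
```

Stop reached on green (0.24 N m). Releasing, lifting and looking at the whole unit.

play_rows:
  plan:
    - [0, 0, 0, 0, 0, 0]
    - [0, 0, 0, 0, 0, 0]
    - [0, 0, 0, 0, 0, 0]
    - [0, 0, 0, 0, 0, 0]
  gripper: 40

```text
clock: 44.23
eef_pos: [0.4392, 0.023, 0.0838]
orientation: [[-0.441, -0.003, 0.898], [-0.898, -0.004, -0.441], [0.005, -1.0, -0.002]]
force: [0.0, 0.2, 0.2]
finger_gap: 0.469
```

play_rows:
  plan:
    - [0, -0.2, 0, 0, 0, 0]
    - [0, -0.5, 0, 0, 0, 0]
    - [0, -0.8, 0, 0, 0, 0]
    - [0, -0.9, 0, 0, 0, 0]
    - [0, -0.9, 0, 0, 0, 0]

```text
clock: 44.65
eef_pos: [0.4414, 0.0234, 0.2238]
orientation: [[-0.44, 0.005, 0.898], [-0.898, -0.004, -0.44], [0.001, -1.0, 0.006]]
force: [-0.2, 0.0, 0.0]
finger_gap: 0.466
```

play_rows:
  plan:
    - [0.4, 0, -0.5, 0, 0, 0]
    - [0.8, 0, -0.8, 0, 0, 0]
    - [0.8, 0, -0.8, 0, 0, 0]
    - [0.8, 0, -0.8, 0, 0, 0]
    - [0.8, 0, -0.8, 0, 0, 0]

```text
clock: 45.07
eef_pos: [0.2767, -0.0324, 0.2231]
orientation: [[-0.44, 0.006, 0.898], [-0.898, -0.005, -0.44], [0.002, -1.0, 0.007]]
force: [-0.2, 0.2, 1.0]
finger_gap: 0.47
```

```bash
python3 - <<'E'
from h import *
rep()
a=grab("top");b=grab("side")
zs(a,"t30.png",205,140,135,150,4);zs(b,"s30.png",210,170,150,120,5)
E
```

```text
t 45.07 q6 1.781 p [ 0.2767 -0.0324  0.2231] F [-0.2  0.2  1. ] T [ 0.035 -0.009  0.011] ax/lat -0.1095 -0.2945 yaw -2.026 gap 0.47
```

All three clamps are on their caps with the blades in the same final direction. Next I'll measure the lift bar, foot, pointer and post.

```bash
python3 - <<'E'
from h import *
a=grab("top");b=grab("side")
p1,e1=tri(a,(272.,153.),b,(329.,193.6));p2,e2=tri(a,(322.5,176.3),b,(344.4,216.4))
print("bar ends",p1,e1,p2,e2,np.linalg.norm(p1-p2)); m=(p1+p2)/2
F=np.array([.4613,.1258,.055]);d=m-F;print("mid",m,"ax",d@AX,"ay",d@AY,"theta",np.degrees(np.arctan2(d[2]+.055-.093,d@AX-.092)),"rad",np.hypot(d[2]+.055-.093,d@AX-.092))
zs(a,"t31.png",260,140,75,50,10);zs(b,"s31.png",310,180,45,45,14)
E
```

```text
bar ends [0.71843758 0.08092208 0.12471036] 0.0018331615437908266 [ 0.66727216 -0.02622036  0.12248377] 0.008441094194254584 0.1187533677299374
mid [0.69285487 0.02735086 0.12359707] ax 0.2515296113668132 ay -0.0019514877750314817 theta 10.857225998763157 rad 0.16243730280969138
```

Bar: length 119 mm (122 given), radius 162 mm (160 given), tilt about 11°. Planning the grasp from above, jaws along the unit's axis.

```bash
python3 - <<'E'
from h import *
s=bot.read_state();ch(s["eef_pos"],-2.026,(.692,.028,.2),-.394,4)
E
```

```text
[-0.39   0.039  0.571  0.    -0.816  0.   ]
[-0.131  0.039  0.679  0.    -0.816  0.   ]
[ 0.149  0.039  0.675  0.    -0.816  0.   ]
[ 0.404  0.039  0.561  0.    -0.816  0.   ]
```

play_rows:
  plan:
    - [-0.13, 0, 0.19, 0, -0.25, 0]
    - [-0.26, 0, 0.38, 0, -0.5, 0]
    - [-0.39, 0, 0.57, 0, -0.75, 0]
    - [-0.39, 0, 0.57, 0, -0.82, 0]
    - [-0.39, 0, 0.57, 0, -0.82, 0]
  gripper: 30

```text
clock: 45.68
eef_pos: [0.3853, -0.0157, 0.2219]
orientation: [[-0.041, 0.001, 0.999], [-0.999, -0.003, -0.041], [0.003, -1.0, 0.001]]
force: [-0.5, 0.1, 0.5]
finger_gap: 0.351
```

play_rows:
  plan:
    - [-0.04, 0, 0.22, 0, -0.25, 0]
    - [-0.09, 0, 0.44, 0, -0.5, 0]
    - [-0.13, 0, 0.68, 0, -0.75, 0]
    - [-0.13, 0, 0.68, 0, -0.82, 0]
    - [-0.13, 0, 0.68, 0, -0.82, 0]

```text
clock: 46.1
eef_pos: [0.4886, 0.0002, 0.2204]
orientation: [[0.362, -0.002, 0.932], [-0.932, -0.003, 0.362], [0.002, -1.0, -0.003]]
force: [0.1, -1.0, 1.0]
finger_gap: 0.353
```

play_rows:
  plan:
    - [0.05, 0, 0.22, 0, -0.25, 0]
    - [0.1, 0, 0.44, 0, -0.5, 0]
    - [0.15, 0, 0.675, 0, -0.75, 0]
    - [0.15, 0, 0.675, 0, -0.82, 0]
    - [0.15, 0, 0.675, 0, -0.82, 0]

```text
clock: 46.52
eef_pos: [0.5912, 0.0162, 0.2189]
orientation: [[0.703, -0.004, 0.711], [-0.711, -0.003, 0.703], [-0.001, -1.0, -0.005]]
force: [-0.1, 0.3, -0.0]
finger_gap: 0.351
```

play_rows:
  plan:
    - [0.13, 0, 0.19, 0, -0.25, 0]
    - [0.27, 0, 0.38, 0, -0.5, 0]
    - [0.4, 0, 0.56, 0, -0.75, 0]
    - [0.4, 0, 0.56, 0, -0.82, 0]
    - [0.4, 0, 0.56, 0, -0.82, 0]

```text
clock: 46.93
eef_pos: [0.6928, 0.0327, 0.2174]
orientation: [[0.927, -0.006, 0.374], [-0.374, -0.003, 0.927], [-0.005, -1.0, -0.005]]
force: [-0.5, -1.1, -0.6]
finger_gap: 0.354
```

```bash
python3 - <<'E'
from h import *
rep();Rw=down(np.cos(-.394),np.sin(-.394))
print(rel((.692,.028,.165),Rw),rel((.692,.028,.108),Rw))
b=grab("side");zs(b,"s32.png",290,140,80,80,9)
E
```

```text
t 46.93 q6 0.379 p [0.6928 0.0327 0.2174] F [-0.5 -1.1 -0.6] T [ 0.022 -0.02  -0.004] ax/lat 0.2496 -0.0746 yaw -0.383 gap 0.354
[ 0.008  0.349 -0.029  0.01   0.022 -0.009] [ 0.01   0.729 -0.027  0.01   0.022 -0.009]
```

play_rows:
  plan:
    - [0.008, 0.2, -0.029, 0.01, 0.022, -0.009]
    - [0.008, 0.35, -0.029, 0.01, 0.022, -0.009]
    - [0.008, 0.35, -0.029, 0.01, 0.022, -0.009]
    - [0.008, 0.35, -0.029, 0.01, 0.022, -0.009]

```text
clock: 47.32
eef_pos: [0.6905, 0.0277, 0.1667]
orientation: [[0.921, 0.0, 0.389], [-0.389, 0.0, 0.921], [0.0, -1.0, 0.0]]
force: [0.0, -1.1, 0.9]
finger_gap: 0.349
```

```bash
python3 - <<'E'
from h import *
rep();Rw=down(np.cos(-.394),np.sin(-.394))
print(rel((.692,.028,.108),Rw))
b=grab("side");zs(b,"s33.png",305,160,60,60,12)
s=bot.read_state();x=np.array(s["eef_pos"])
print("pred bar mid px",proj(b,(.692,.028,.126)),"bar ends mid measured",(329+344.4)/2,(193.6+216.4)/2)
E
```

```text
t 47.32 q6 0.386 p [0.6905 0.0277 0.1667] F [ 0.  -1.1  0.9] T [ 0.004 -0.038  0.028] ax/lat 0.2493 -0.0801 yaw -0.399 gap 0.349
[ 0.009  0.391  0.006 -0.    -0.011  0.   ]
pred bar mid px [336.73135525 203.68006667] bar ends mid measured 336.7 205.0
```

Tip positions agree with the projection (the near pad edges are 11 mm nearer the camera). Descending over the bar and gripping.

play_rows:
  plan:
    - [0.009, 0.15, 0.006, 0, -0.011, 0]
    - [0.009, 0.27, 0.006, 0, -0.011, 0]
    - [0.009, 0.38, 0.006, 0, -0.011, 0]
    - [0.009, 0.38, 0.006, 0, -0.011, 0]
    - [0.009, 0.38, 0.006, 0, -0.011, 0]

```text
clock: 47.78
eef_pos: [0.6933, 0.0281, 0.1129]
orientation: [[0.923, 0.004, 0.384], [-0.384, -0.0, 0.923], [0.004, -1.0, 0.002]]
force: [0.6, 0.2, 0.7]
finger_gap: 0.353
```

play_rows:
  plan:
    - [0, 0, 0, 0, 0, 0]
    - [0, 0, 0, 0, 0, 0]
    - [0, 0, 0, 0, 0, 0]
    - [0, 0, 0, 0, 0, 0]
    - [0, 0, 0, 0, 0, 0]
  gripper: 0

```text
clock: 48.2
eef_pos: [0.694, 0.0281, 0.1142]
orientation: [[0.923, 0.007, 0.384], [-0.384, 0.0, 0.923], [0.006, -1.0, 0.003]]
force: [4.3, 0.5, 3.4]
finger_gap: 0.112
```

```bash
python3 - <<'E'
from h import *
rep()
b=grab("side");zs(b,"s34.png",305,160,60,60,12)
E
```

```text
t 48.2 q6 0.382 p [0.694  0.0281 0.1142] F [4.3 0.5 3.4] T [ 0.132 -0.675 -0.123] ax/lat 0.2524 -0.0783 yaw -0.394 gap 0.112
```

play_rows:
  plan:
    - [0, 0, 0, 0, 0, 0]
    - [0, 0, 0, 0, 0, 0]
    - [0, 0, 0, 0, 0, 0]

```text
clock: 48.5
eef_pos: [0.6941, 0.0282, 0.114]
orientation: [[0.923, 0.007, 0.384], [-0.384, 0.0, 0.923], [0.006, -1.0, 0.003]]
force: [3.1, 0.2, 1.8]
finger_gap: 0.112
```

```bash
python3 - <<'E'
from h import *
rep(); s=bot.read_state();O=np.array(s["orientation"]);p=np.array(s["eef_pos"])
# bar centre assumed at ax d from hinge; derive arc: theta0 from horizontal distance
F=np.array([.4613,.1258,.055]);dax=(p-F)@AX-.092;print("dax",dax)
for th0 in (np.arcsin((.126-.093)/.16),):
    print(th0)
    for th in np.arange(th0+.1,1.06,.1).tolist()+[1.06]:
        print(round(th,3),"row",np.round(O.T@(AX*.16*(np.cos(th)-np.cos(th0))+np.array([0,0,.16*(np.sin(th)-np.sin(th0))]))/.15,3), "TCPz",(p[2]+.16*(np.sin(th)-np.sin(th0))).round(4))
E
```

```text
t 48.5 q6 0.382 p [0.6941 0.0282 0.114 ] F [3.1 0.2 1.8] T [ 0.17  -0.362 -0.168] ax/lat 0.2525 -0.0783 yaw -0.394 gap 0.112
dax 0.16035906284562582
0.20774100204886506
0.308 row [-0.027 -0.103  0.   ] TCPz 0.1294
0.408 row [-0.063 -0.203  0.001] TCPz 0.1444
0.508 row [-0.11  -0.299  0.001] TCPz 0.1588
0.608 row [-0.166 -0.39   0.001] TCPz 0.1723
0.708 row [-0.23  -0.475  0.001] TCPz 0.185
0.808 row [-0.303 -0.553  0.002] TCPz 0.1966
0.908 row [-0.383 -0.623  0.002] TCPz 0.2071
1.008 row [-0.47  -0.685  0.002] TCPz 0.2163
1.06 row [-0.518 -0.714  0.002] TCPz 0.2205
```

play_rows:
  plan:
    - [-0.013, -0.05, 0, 0, 0, 0]
    - [-0.027, -0.103, 0, 0, 0, 0]
    - [-0.045, -0.153, 0, 0, 0, 0]
    - [-0.063, -0.203, 0, 0, 0, 0]
    - [-0.063, -0.203, 0, 0, 0, 0]

```text
clock: 48.92
eef_pos: [0.6852, 0.032, 0.1454]
orientation: [[0.923, 0.008, 0.384], [-0.384, 0.0, 0.923], [0.007, -1.0, 0.003]]
force: [1.9, 2.0, 2.6]
finger_gap: 0.114
```

```bash
python3 - <<'E'
from h import *
rep()
b=grab("side");zs(b,"s35.png",260,130,105,90,7)
E
```

```text
t 48.92 q6 0.387 p [0.6852 0.032  0.1454] F [1.9 2.  2.6] T [ 0.205 -0.448 -0.155] ax/lat 0.2428 -0.0782 yaw -0.394 gap 0.114
```

The screen is following the bar. Continuing along the arc.

play_rows:
  plan:
    - [-0.046, -0.092, 0, 0, 0, 0]
    - [-0.102, -0.182, 0, 0, 0, 0]
    - [-0.168, -0.266, 0, 0, 0, 0]
    - [-0.241, -0.344, 0, 0, 0, 0]
    - [-0.241, -0.344, 0, 0, 0, 0]

```text
clock: 49.38
eef_pos: [0.652, 0.0461, 0.1992]
orientation: [[0.923, 0.013, 0.383], [-0.383, -0.0, 0.924], [0.012, -1.0, 0.005]]
force: [8.2, 0.0, 8.5]
finger_gap: 0.111
```

```bash
python3 - <<'E'
from h import *
rep(); s=bot.read_state();O=np.array(s["orientation"]);p=np.array(s["eef_pos"])
th0=np.arcsin(min(1,(.033+p[2]-.114)/.16));dx=(p-np.array([.6941,.0282,.114]))@AX; print("th by z",th0,"th by x",np.arccos(np.cos(.2077)+dx/.16))
for th in (.9,.97,1.03,1.05,1.07): print(th,np.round(O.T@(AX*.16*(np.cos(th)-np.cos(th0))+np.array([0,0,.16*(np.sin(th)-np.sin(th0))]))/.15,3))
E
```

```text
t 49.38 q6 0.408 p [0.652  0.0461 0.1992] F [8.2 0.  8.5] T [-0.024 -1.632 -0.125] ax/lat 0.2067 -0.0779 yaw -0.394 gap 0.111
th by z 0.8312501598109623 th by x 0.8060193777779837
0.9 [-0.055 -0.048  0.   ]
0.97 [-0.115 -0.093  0.001]
1.03 [-0.168 -0.128  0.001]
1.05 [-0.186 -0.139  0.001]
1.07 [-0.205 -0.15   0.001]
```

play_rows:
  plan:
    - [-0.055, -0.048, 0, 0, 0, 0]
    - [-0.115, -0.093, 0, 0, 0, 0]
    - [-0.168, -0.128, 0, 0, 0, 0]
    - [-0.19, -0.139, 0, 0, 0, 0]
    - [-0.19, -0.139, 0, 0, 0, 0]

```text
clock: 49.8
eef_pos: [0.6267, 0.0571, 0.2216]
orientation: [[0.923, 0.019, 0.383], [-0.383, -0.0, 0.924], [0.017, -1.0, 0.007]]
force: [8.0, 2.7, 14.7]
finger_gap: 0.113
```

```bash
python3 - <<'E'
from h import *
rep(); s=bot.read_state();p=np.array(s["eef_pos"])
th0=np.arcsin(min(1,(.033+p[2]-.114)/.16));dx=(p-np.array([.6941,.0282,.114]))@AX; print("th by z",th0,"th by x",np.arccos(np.cos(.2077)+dx/.16))
a=grab("top");b=grab("side");zs(b,"s36.png",240,110,110,110,6);zs(a,"t36.png",205,140,135,150,4)
E
```

```text
t 49.8 q6 0.426 p [0.6267 0.0571 0.2216] F [ 8.   2.7 14.7] T [ 0.157 -1.435 -0.191] ax/lat 0.1792 -0.0775 yaw -0.393 gap 0.113
th by z 1.0728531690977978 th by x 1.0234699042963802
```

Tilt by TCP height is 1.073 and by x is 1.023, mean about 1.05. Releasing, lifting and measuring from the pictures.

play_rows:
  plan:
    - [0, 0, 0, 0, 0, 0]
    - [0, 0, 0, 0, 0, 0]
    - [0, 0, 0, 0, 0, 0]
    - [0, 0, 0, 0, 0, 0]
  gripper: 30

```text
clock: 50.23
eef_pos: [0.6266, 0.0569, 0.2204]
orientation: [[0.923, 0.016, 0.383], [-0.383, -0.0, 0.924], [0.015, -1.0, 0.006]]
force: [-0.1, 0.1, -0.9]
finger_gap: 0.349
```

play_rows:
  plan:
    - [0, -0.15, 0, 0, 0, 0]
    - [0, -0.3, 0, 0, 0, 0]
    - [0, -0.5, 0, 0, 0, 0]
    - [0, -0.5, 0, 0, 0, 0]

```text
clock: 50.57
eef_pos: [0.6263, 0.0568, 0.3009]
orientation: [[0.923, 0.023, 0.383], [-0.383, 0.0, 0.924], [0.021, -1.0, 0.009]]
force: [-0.1, -0.4, 1.6]
finger_gap: 0.355
```

play_rows:
  plan:
    - [0.3, 0, 0.25, 0, 0, 0]
    - [0.5, 0, 0.5, 0, 0, 0]
    - [0.5, 0, 0.9, 0, 0, 0]
    - [0.5, 0, 0.9, 0, 0, 0]
    - [0.5, 0, 0.9, 0, 0, 0]

```text
clock: 50.98
eef_pos: [0.7489, 0.1574, 0.2994]
orientation: [[0.925, 0.019, 0.38], [-0.38, 0.0, 0.925], [0.017, -1.0, 0.007]]
force: [-0.2, -0.5, -1.5]
finger_gap: 0.349
```

```bash
python3 - <<'E'
from h import *
rep()
a=grab("top");b=grab("side");zs(b,"s37.png",235,150,110,110,7);zs(a,"t37.png",205,145,135,150,5)
E
```

```text
t 50.98 q6 0.55 p [0.7489 0.1574 0.2994] F [-0.2 -0.5 -1.5] T [-0.013  0.06   0.003] ax/lat 0.2534 0.0621 yaw -0.39 gap 0.349
```

```bash
python3 - <<'E'
from h import *
a=grab("top");b=grab("side");F=np.array([.4613,.1258,.055])
p,e=tri(a,(307.5,199.6),b,(320.0,179.5));d=p-F;z=p[2]-.093;x=d@AX-.092;print(p,e,"ax",d@AX,"ay",d@AY,"th",np.arctan2(z,x),"(with z bias +2.5mm, x -3mm)",np.arctan2(z+.0025,x-.003),"r",np.hypot(z,x))
# side only: bar ends with known lateral +-.061 -> solve theta by intersect of ray with plane ay=const
for px,l in(((301.1,159.7),.061),((320.0,179.5),-.061)):
    o,dd=ray(b,*px); t=((F+AY*(l-.001)-o)@AY)/(dd@AY); q=o+dd*t; x=(q-F)@AX-.092;z=q[2]-.093; print(q,np.hypot(x,z),np.arctan2(z,x),np.arctan2(z+.0025,x-.002))
E
```

```text
[ 6.03811133e-01 -4.02585928e-04  2.27260991e-01] 0.0004797255012083886 ax 0.17999956851557333 ay -0.06176071183981827 th 0.9906087270687468 (with z bias +2.5mm, x -3mm) 1.0147040449948441 r 0.16053017712522089
[0.65217725 0.11135388 0.22489436] 0.159521345976905 0.9734183107901975 0.9924846308081795
[ 6.03415347e-01 -4.55865002e-04  2.27384657e-01] 0.1604449615710148 0.9928288722723526 1.011662364167585
```

Camera says about 0.98–1.01 and the chord of the arm path says 1.017. That is inside the band but low, so I'll regrasp and raise it about 0.045 rad more.

```bash
python3 - <<'E'
from h import *
Rw=down(np.cos(-.394),np.sin(-.394))
rep();print(rel((.6263,.0568,.295),Rw))
E
```

```text
t 51.18 q6 0.547 p [0.747  0.152  0.3034] F [-1.1 -0.7  0.5] T [ 0.001 -0.05   0.033] ax/lat 0.2538 0.0563 yaw -0.394 gap 0.35
[-0.501  0.038 -0.895 -0.017  0.     0.042]
```

play_rows:
  plan:
    - [-0.17, 0, -0.3, 0, 0, 0]
    - [-0.33, 0.02, -0.6, 0, 0, 0]
    - [-0.5, 0.04, -0.895, -0.017, 0, 0.042]
    - [-0.5, 0.04, -0.895, -0.017, 0, 0.042]
    - [-0.5, 0.04, -0.895, -0.017, 0, 0.042]

```text
clock: 51.6
eef_pos: [0.6208, 0.0524, 0.2944]
orientation: [[0.922, -0.003, 0.387], [-0.387, -0.001, 0.922], [-0.003, -1.0, -0.002]]
force: [0.4, 0.1, 0.4]
finger_gap: 0.352
```

```bash
python3 - <<'E'
from h import *
Rw=down(np.cos(-.394),np.sin(-.394))
rep();print(rel((.6266,.0569,.2175),Rw))
E
```

```text
t 51.6 q6 0.424 p [0.6208 0.0524 0.2944] F [0.4 0.1 0.4] T [ 0.006 -0.051  0.011] ax/lat 0.1755 -0.084 yaw -0.398 gap 0.352
[ 0.025  0.512  0.043  0.004 -0.007 -0.005]
```

play_rows:
  plan:
    - [0.025, 0.1, 0.043, 0, -0.007, 0]
    - [0.025, 0.25, 0.043, 0, -0.007, 0]
    - [0.025, 0.4, 0.043, 0, -0.007, 0]
    - [0.025, 0.51, 0.043, 0, -0.007, 0]
    - [0.025, 0.51, 0.043, 0, -0.007, 0]

```text
clock: 52.02
eef_pos: [0.6247, 0.0557, 0.2153]
orientation: [[0.923, -0.007, 0.385], [-0.385, -0.001, 0.923], [-0.006, -1.0, -0.004]]
force: [-0.1, 0.5, 0.1]
finger_gap: 0.352
```

play_rows:
  plan:
    - [0, 0, 0, 0, 0, 0]
    - [0, 0, 0, 0, 0, 0]
    - [0, 0, 0, 0, 0, 0]
    - [0, 0, 0, 0, 0, 0]
    - [0, 0, 0, 0, 0, 0]
  gripper: 0

```text
clock: 52.43
eef_pos: [0.6247, 0.0549, 0.2169]
orientation: [[0.922, -0.006, 0.386], [-0.386, -0.002, 0.922], [-0.005, -1.0, -0.004]]
force: [-4.3, -6.2, 2.4]
finger_gap: 0.116
```

play_rows:
  plan:
    - [0, 0, 0, 0, 0, 0]
    - [0, 0, 0, 0, 0, 0]
    - [0, 0, 0, 0, 0, 0]

```text
clock: 52.68
eef_pos: [0.6244, 0.0549, 0.2171]
orientation: [[0.922, -0.007, 0.386], [-0.386, -0.002, 0.922], [-0.005, -1.0, -0.004]]
force: [-4.1, -0.1, -2.9]
finger_gap: 0.113
```

```bash
python3 - <<'E'
from h import *
rep()
E
```

```text
t 52.68 q6 0.427 p [0.6244 0.0549 0.2171] F [-4.1 -0.1 -2.9] T [-0.072  0.725 -0.167] ax/lat 0.1779 -0.0804 yaw -0.396 gap 0.113
```

play_rows:
  plan:
    - [-0.02, -0.013, 0, 0, 0, 0]
    - [-0.043, -0.027, 0, 0, 0, 0]
    - [-0.043, -0.027, 0, 0, 0, 0]
    - [-0.043, -0.027, 0, 0, 0, 0]
    - [-0.043, -0.027, 0, 0, 0, 0]

```text
clock: 53.1
eef_pos: [0.6181, 0.0577, 0.2211]
orientation: [[0.923, -0.008, 0.386], [-0.386, -0.002, 0.923], [-0.007, -1.0, -0.005]]
force: [-5.6, 0.9, -7.2]
finger_gap: 0.112
```

```bash
python3 - <<'E'
from h import *
rep()
E
```

```text
t 53.1 q6 0.431 p [0.6181 0.0577 0.2211] F [-5.6  0.9 -7.2] T [ 0.121  0.598 -0.226] ax/lat 0.171 -0.0803 yaw -0.396 gap 0.112
```

play_rows:
  plan:
    - [0, 0, 0, 0, 0, 0]
    - [0, 0, 0, 0, 0, 0]
    - [0, 0, 0, 0, 0, 0]
    - [0, 0, 0, 0, 0, 0]
  gripper: 30

```text
clock: 53.43
eef_pos: [0.6184, 0.0576, 0.2218]
orientation: [[0.923, -0.006, 0.386], [-0.386, -0.002, 0.923], [-0.005, -1.0, -0.004]]
force: [0.1, -0.2, -0.1]
finger_gap: 0.352
```

play_rows:
  plan:
    - [0, -0.15, 0, 0, 0, 0]
    - [0, -0.3, 0, 0, 0, 0]
    - [0, -0.5, 0, 0, 0, 0]
    - [0, -0.5, 0, 0, 0, 0]

```text
clock: 53.77
eef_pos: [0.6201, 0.0578, 0.3034]
orientation: [[0.923, 0.003, 0.386], [-0.386, -0.001, 0.923], [0.003, -1.0, -0.0]]
force: [-0.2, 0.3, 1.7]
finger_gap: 0.355
```

play_rows:
  plan:
    - [0.2, 0, 0.25, 0, 0, 0]
    - [0.4, 0, 0.5, 0, 0, 0]
    - [0.6, 0, 0.75, 0, 0, 0]
    - [0.6, 0, 1, 0, 0, 0]
    - [0.6, 0, 1, 0, 0, 0]

```text
clock: 54.18
eef_pos: [0.761, 0.1609, 0.3034]
orientation: [[0.922, 0.003, 0.386], [-0.386, -0.001, 0.922], [0.004, -1.0, 0.0]]
force: [0.3, 0.3, 1.1]
finger_gap: 0.351
```

```bash
python3 - <<'E'
from h import *
rep()
a=grab("top");b=grab("side");zs(b,"s38.png",285,145,50,50,14);zs(a,"t38.png",230,160,90,80,8)
E
```

```text
t 54.18 q6 0.558 p [0.761  0.1609 0.3034] F [0.3 0.3 1.1] T [-0.005 -0.028 -0.012] ax/lat 0.2632 0.0699 yaw -0.396 gap 0.351
```

```bash
python3 - <<'E'
from h import *
a=grab("top");b=grab("side");F=np.array([.4613,.1258,.055])
p,e=tri(a,(304.5,203.8),b,(316.3,178.7));d=p-F;z=p[2]-.093;x=d@AX-.092;print(p,e,"ay",d@AY,"th",np.arctan2(z,x),"r",np.hypot(z,x))
for px,l in(((298.2,157.9),.061),((316.3,178.7),-.061)):
    o,dd=ray(b,*px); t=((F+AY*(l-.001)-o)@AY)/(dd@AY); q=o+dd*t; x=(q-F)@AX-.092;z=q[2]-.093; print(q,np.hypot(x,z),np.arctan2(z,x))
E
```

```text
[0.59572578 0.00448158 0.22998512] 0.001496466213923289 ay -0.06035740194825512 th 1.049539231713024 r 0.1579636588832027
[0.64539311 0.11417632 0.23052396] 0.16031076286489712 1.0310879381584241
[0.59523687 0.00294666 0.23071874] 0.1586688373924766 1.0510866573603832
```

Screen now measures 1.03–1.05 rad. For the swivel I'll measure the foot centre, pointer, green mark and turning post.

```bash
python3 - <<'E'
from h import *
from scipy.optimize import least_squares
a=grab("top");b=grab("side");zs(a,"t39.png",205,140,135,150,5)
P=np.array([plane(a,u,v,.008)[:2] for u,v in((216,225),(280,288),(331.75,223.75),(227.5,197.5),(280,172))])
r=least_squares(lambda c:np.hypot(*(P-c[:2]).T)-c[2],[.55,.1,.138]);print("centre",r.x,r.fun.round(4))
c=r.x[:2]
F=np.array([.4613,.1258,.055]); d=np.r_[c,.055]-F;print("centre in unit frame ax,ay",d@AX,d@AY)
g=plane(a,296.25,277.5,.011)[:2]-c;rd=plane(a,251.25,275.25,.015)[:2]-c
print("green ang",np.degrees(np.arctan2(g[1],g[0])),np.hypot(*g),"red",np.degrees(np.arctan2(rd[1],rd[0])),np.hypot(*rd))
p,e=tri(a,(216.3,173.8),b,(282.4,189.));print("post",p,e,np.hypot(*(p[:2]-c)),np.degrees(np.arctan2(*(p[:2]-c)[::-1])))
zs(b,"s39.png",265,170,50,50,12)
E
```

```text
centre [0.56071898 0.08065817 0.1372889 ] [ 0.001   0.0003 -0.0007 -0.0019  0.0014]
centre in unit frame ax,ay 0.10909817968697348 -0.003489022866707563
green ang -153.37466321117807 0.12382916221064343 red 155.40515042941328 0.11928036169688762
post [0.67247099 0.20275147 0.1089973 ] 0.001720055272935507 0.16551521021530605 47.53212850009088
```

```bash
python3 - <<'E'
from h import *
im=cv2.imread("pics/t30.png");cv2.imwrite("pics/t30z.png",cv2.resize(im[90:210,10:150],None,fx=5,fy=5,interpolation=cv2.INTER_CUBIC))
im=cv2.imread("pics/s30.png");cv2.imwrite("pics/s30z.png",cv2.resize(im[60:180,320:460],None,fx=5,fy=5,interpolation=cv2.INTER_CUBIC))
a=grab("top")
print(plane(a,216.75,174.25,.117))
E
```

```text
[0.66938713 0.20074578 0.117     ]
```

```bash
python3 - <<'E'
from h import *
a=grab("top");b=grab("side")
q=plane(a,217.9,175.1,.117);print("top@.117",q)
p,e=tri(a,(217.9,175.1),b,(282.6,190.5));print(p,e)
for c in((.5607,.0807),(.5613,.0825)):
    d=q[:2]-c;print(np.hypot(*d),np.degrees(np.arctan2(d[1],d[0])), "rel AX angle",np.degrees(np.arctan2(d[1],d[0]))+22.6)
print(proj(b,(q[0],q[1],.117)))
rep()
E
```

```text
top@.117 [0.66759374 0.19817139 0.117     ]
[0.6701742  0.19954934 0.10662952] 0.0018350881827949572
0.15882632224275142 47.6991988983477 rel AX angle 70.2991988983477
0.1570930651935952 47.419209970808645 rel AX angle 70.01920997080865
[281.81539203 187.32132672]
t 54.63 q6 0.556 p [0.7596 0.159  0.3055] F [-0.3 -0.8  0.1] T [0.013 0.008 0.012] ax/lat 0.2627 0.0676 yaw -0.397 gap 0.35
```

The post is at (0.668, 0.1985), 158 mm from the foot centre as it should be. The pointer needs about +50°. I'll take the post with jaws along the unit axis and the tool leaned 15° outward to keep the gripper clear of the raised screen.

```bash
cat >>h.py <<'E'
C=np.array([.561,.082]);RP=.158;A0=np.radians(47.5)
def post_pose(dphi,up=0.,tilt=np.radians(15),z=.103):
    psi=np.arctan2(AX[1],AX[0])+dphi; x=np.array([np.cos(psi),np.sin(psi),0]); ay=np.array([-np.sin(psi),np.cos(psi),0])
    y=np.array([0,0,-np.cos(tilt)])-ay*np.sin(tilt); O=np.c_[x,y,np.cross(x,y)]
    a=A0+dphi; G=np.r_[C+RP*np.array([np.cos(a),np.sin(a)]),z]
    return G+.019*y+np.array([0,0,up]),O
E
python3 - <<'E'
from h import *
p,O=post_pose(0,.13);print(p);print(rel(p,O)); print(post_pose(0)[0],post_pose(np.radians(50))[0])
E
```

```text
[0.66585433 0.19394951 0.21464741]
[-0.669  0.602 -0.027 -0.525 -0.007  0.009]
[0.66585433 0.19394951 0.08464741] [0.54264076 0.23428284 0.08464741]
```

play_rows:
  plan:
    - [-0.2, 0, 0, -0.2, 0, 0]
    - [-0.45, 0.05, -0.027, -0.4, 0, 0]
    - [-0.669, 0.1, -0.027, -0.525, 0, 0.009]
    - [-0.669, 0.2, -0.027, -0.525, 0, 0.009]
    - [-0.669, 0.2, -0.027, -0.525, 0, 0.009]
  gripper: 40

```text
clock: 55.05
eef_pos: [0.6639, 0.1949, 0.2739]
orientation: [[0.923, -0.102, 0.372], [-0.385, -0.24, 0.891], [-0.002, -0.966, -0.26]]
force: [1.8, -1.2, -0.1]
finger_gap: 0.468
```

```bash
python3 - <<'E'
from h import *
p,O=post_pose(0,.06);rep();print(rel(p,O));p,O=post_pose(0,.0);print(rel(p,O))
b=grab("side");zs(b,"s40.png",240,110,100,100,7)
E
```

```text
t 55.05 q6 0.674 p [0.6639 0.1949 0.2739] F [ 1.8 -1.2 -0.1] T [ 0.159 -0.109 -0.025] ax/lat 0.1606 0.064 yaw -0.395 gap 0.468
[ 0.016  0.832  0.224  0.003 -0.002 -0.004]
[ 0.016  1.218  0.328  0.003 -0.002 -0.004]
```

play_rows:
  plan:
    - [0.016, 0.25, 0.07, 0, 0, 0]
    - [0.016, 0.5, 0.135, 0, 0, 0]
    - [0.016, 0.7, 0.19, 0, 0, 0]
    - [0.016, 0.83, 0.224, 0, 0, 0]
    - [0.016, 0.83, 0.224, 0, 0, 0]

```text
clock: 55.52
eef_pos: [0.6666, 0.1913, 0.1419]
orientation: [[0.921, -0.107, 0.374], [-0.389, -0.24, 0.89], [-0.005, -0.965, -0.263]]
force: [0.2, -1.1, -0.7]
finger_gap: 0.47
```

```bash
python3 - <<'E'
from h import *
p,O=post_pose(0,.0);rep();print(rel(p,O))
b=grab("side");a=grab("top");zs(b,"s41.png",240,130,100,100,7);zs(a,"t41.png",190,130,110,90,7)
E
```

```text
t 55.52 q6 0.721 p [0.6666 0.1913 0.1419] F [ 0.2 -1.1 -0.7] T [ 0.139 -0.064 -0.011] ax/lat 0.1645 0.0617 yaw -0.399 gap 0.47
[-0.009  0.365  0.114  0.008 -0.007 -0.013]
```

Top view: the post (190,305 in the crop) is between the open fingertips (235,225) and (170,375). Going down and gripping.

play_rows:
  plan:
    - [-0.009, 0.12, 0.04, 0, 0, 0]
    - [-0.009, 0.24, 0.076, 0, 0, 0]
    - [-0.009, 0.365, 0.114, 0.008, 0, 0]
    - [-0.009, 0.365, 0.114, 0.008, 0, 0]
    - [-0.009, 0.365, 0.114, 0.008, 0, 0]

```text
clock: 56.03
eef_pos: [0.6686, 0.1947, 0.0922]
orientation: [[0.921, -0.097, 0.376], [-0.389, -0.234, 0.891], [0.002, -0.967, -0.254]]
force: [-0.2, -0.3, 1.2]
finger_gap: 0.462
```

play_rows:
  plan:
    - [0, 0, 0, 0, 0, 0]
    - [0, 0, 0, 0, 0, 0]
    - [0, 0, 0, 0, 0, 0]
    - [0, 0, 0, 0, 0, 0]
    - [0, 0, 0, 0, 0, 0]
  gripper: 0

```text
clock: 56.45
eef_pos: [0.6697, 0.1948, 0.0955]
orientation: [[0.921, -0.093, 0.377], [-0.389, -0.234, 0.891], [0.005, -0.968, -0.251]]
force: [-1.9, -0.7, 7.8]
finger_gap: 0.162
```

```bash
python3 - <<'E'
from h import *
rep();a=grab("top");zs(a,"t42.png",190,130,110,90,7)
s=bot.read_state();O=np.array(s["orientation"]);G=np.array(s["eef_pos"])-.019*O[:,1];d=G[:2]-C;print("G",G,np.hypot(*d),np.degrees(np.arctan2(d[1],d[0])))
E
```

```text
t 56.45 q6 0.741 p [0.6697 0.1948 0.0955] F [-1.9 -0.7  7.8] T [-0.186  0.377 -0.057] ax/lat 0.1659 0.0661 yaw -0.399 gap 0.162
G [0.67144255 0.19925428 0.11389668] 0.16107800635946445 46.7135383491311
```

Post gripped (13.8 mm reading; the keys read about 1.3 mm under too). Leading it round in 5° rows about the foot centre.

```bash
cat >>h.py <<'E'
def arc(phis):
    s=bot.read_state();O=np.array(s["orientation"]);p=np.array(s["eef_pos"])
    for f in phis:
        Z=R.from_euler("z",f,degrees=True).as_matrix(); q=np.r_[C,0]+Z@(p-np.r_[C,0])
        print(f,np.round(np.r_[O.T@(q-p)/.15,R.from_matrix(O.T@Z@O).as_rotvec()/.5],3).tolist())
E
python3 -c "
from h import *
arc([4,8,12,16,20])"
```

```text
4 [-0.069, -0.006, 0.023, 0.001, -0.135, -0.035]
8 [-0.139, -0.011, 0.041, 0.001, -0.27, -0.07]
12 [-0.211, -0.015, 0.055, 0.002, -0.405, -0.105]
16 [-0.283, -0.018, 0.063, 0.003, -0.541, -0.14]
20 [-0.356, -0.019, 0.067, 0.004, -0.676, -0.175]
```

play_rows:
  plan:
    - [-0.069, -0.006, 0.023, 0, -0.135, -0.035]
    - [-0.139, -0.011, 0.041, 0, -0.27, -0.07]
    - [-0.211, -0.015, 0.055, 0, -0.405, -0.105]
    - [-0.283, -0.018, 0.063, 0, -0.541, -0.14]
    - [-0.356, -0.019, 0.067, 0, -0.676, -0.175]

```text
clock: 56.92
eef_pos: [0.6245, 0.2242, 0.0956]
orientation: [[0.999, -0.008, 0.047], [-0.047, -0.255, 0.966], [0.005, -0.967, -0.255]]
force: [3.3, -10.4, -9.1]
finger_gap: 0.157
```

```bash
python3 -c "
from h import *
rep();arc([4,8,12,16,16])
a=grab('top');zs(a,'t43.png',190,130,150,160,5)"
```

```text
t 56.92 q6 0.501 p [0.6245 0.2242 0.0956] F [  3.3 -10.4  -9.1] T [-1.157 -0.476  0.119] ax/lat 0.1129 0.0759 yaw -0.047 gap 0.157
4 [-0.068, -0.006, 0.023, 0.001, -0.135, -0.036]
8 [-0.138, -0.012, 0.042, 0.001, -0.27, -0.071]
12 [-0.209, -0.016, 0.055, 0.002, -0.405, -0.107]
16 [-0.281, -0.018, 0.064, 0.003, -0.54, -0.142]
16 [-0.281, -0.018, 0.064, 0.003, -0.54, -0.142]
```

play_rows:
  plan:
    - [-0.068, -0.006, 0.023, 0, -0.135, -0.036]
    - [-0.138, -0.012, 0.042, 0, -0.27, -0.071]
    - [-0.209, -0.016, 0.055, 0, -0.405, -0.107]
    - [-0.281, -0.018, 0.064, 0, -0.54, -0.142]
    - [-0.281, -0.018, 0.064, 0, -0.54, -0.142]

```text
clock: 57.38
eef_pos: [0.5792, 0.2357, 0.0956]
orientation: [[0.971, 0.061, -0.232], [0.24, -0.251, 0.938], [-0.001, -0.966, -0.258]]
force: [-6.1, -7.5, -10.2]
finger_gap: 0.159
```

```bash
python3 -c "
from h import *
rep();arc([4,8,10,12,14])
a=grab('top');zs(a,'t44.png',190,180,150,110,5)"
```

```text
t 57.38 q6 0.298 p [0.5792 0.2357 0.0956] F [ -6.1  -7.5 -10.2] T [-0.501  1.012 -0.221] ax/lat 0.0667 0.0691 yaw 0.242 gap 0.159
4 [-0.068, -0.006, 0.022, -0.0, -0.135, -0.036]
8 [-0.138, -0.01, 0.04, -0.0, -0.27, -0.072]
10 [-0.173, -0.012, 0.047, -0.0, -0.337, -0.09]
12 [-0.209, -0.014, 0.053, -0.0, -0.405, -0.108]
14 [-0.244, -0.015, 0.057, -0.0, -0.472, -0.126]
```

The pointer (467,500) stands just past the 15° tick and the green mark is at (530,488). About 14° more is needed.

play_rows:
  plan:
    - [-0.068, -0.006, 0.022, 0, -0.135, -0.036]
    - [-0.138, -0.01, 0.04, 0, -0.27, -0.072]
    - [-0.209, -0.014, 0.053, 0, -0.405, -0.108]
    - [-0.23, -0.015, 0.055, 0, -0.445, -0.118]
    - [-0.23, -0.015, 0.055, 0, -0.445, -0.118]

```text
clock: 57.85
eef_pos: [0.5428, 0.2349, 0.0956]
orientation: [[0.892, 0.113, -0.439], [0.453, -0.231, 0.861], [-0.004, -0.966, -0.258]]
force: [-5.0, -5.2, -10.2]
finger_gap: 0.161
```

```bash
python3 - <<'E'
from h import *
rep();a=grab('top');zs(a,'t45.png',270,240,60,50,12)
hsv=cv2.cvtColor(a["pixels"],cv2.COLOR_RGB2HSV)
m=(((hsv[...,0]<8)|(hsv[...,0]>172))&(hsv[...,1]>110)).astype(np.uint8);m[:255]=0;m[300:]=0;m[:,:230]=0;m[:,320:]=0
ys,xs=np.where(m);print("red",xs.mean(),ys.mean(),len(xs))
m=((hsv[...,0]>50)&(hsv[...,0]<75)&(hsv[...,1]>110)&(hsv[...,2]>165)).astype(np.uint8);m[:255]=0;m[300:]=0;m[:,:270]=0;m[:,340:]=0
yg,xg=np.where(m);print("green",xg.mean(),yg.mean(),len(xg))
r=plane(a,xs.mean(),ys.mean(),.014)[:2]-C;g=plane(a,xg.mean(),yg.mean(),.011)[:2]-C
print(np.degrees(np.arctan2(r[1],r[0])),np.hypot(*r),np.degrees(np.arctan2(g[1],g[0])),np.hypot(*g))
E
```

```text
t 57.85 q6 0.124 p [0.5428 0.2349 0.0956] F [ -5.   -5.2 -10.2] T [-0.243  0.801 -0.111] ax/lat 0.0335 0.0544 yaw 0.47 gap 0.161
red 294.0 273.42857142857144 7
green nan nan 0
-153.170242123231 0.11387722775589826 nan nan<stdin>:7: RuntimeWarning: Mean of empty slice.
  ret = ret.dtype.type(ret / rcount)
<stdin>:8: RuntimeWarning: Mean of empty slice.
```

The pointer now lies on the green mark (-153.2° against -153.4° measured). Releasing and backing off along the tool axis.

play_rows:
  plan:
    - [0, 0, 0, 0, 0, 0]
    - [0, 0, 0, 0, 0, 0]
    - [0, 0, 0, 0, 0, 0]
    - [0, 0, 0, 0, 0, 0]
  gripper: 40

```text
clock: 58.23
eef_pos: [0.5435, 0.2352, 0.0966]
orientation: [[0.892, 0.114, -0.437], [0.452, -0.231, 0.862], [-0.002, -0.966, -0.258]]
force: [-0.9, -0.1, 0.2]
finger_gap: 0.467
```

play_rows:
  plan:
    - [0, -0.15, 0, 0, 0, 0]
    - [0, -0.4, 0, 0, 0, 0]
    - [0, -0.7, 0, 0, 0, 0]
    - [0, -1, 0, 0, 0, 0]
    - [0, -1, 0, 0, 0, 0]

```text
clock: 58.65
eef_pos: [0.5273, 0.272, 0.2497]
orientation: [[0.892, 0.124, -0.436], [0.453, -0.225, 0.863], [0.009, -0.966, -0.257]]
force: [-0.0, 0.6, 1.3]
finger_gap: 0.473
```

play_rows:
  plan:
    - [0, -0.2, 0.2, 0, 0, 0]
    - [0, -0.4, 0.5, 0, 0, 0]
    - [0, -0.5, 0.8, 0, 0, 0]
    - [0, -0.5, 0.8, 0, 0, 0]
    - [0, -0.5, 0.8, 0, 0, 0]

```text
clock: 59.07
eef_pos: [0.4637, 0.3964, 0.2923]
orientation: [[0.89, 0.126, -0.439], [0.457, -0.223, 0.861], [0.011, -0.967, -0.256]]
force: [0.5, -0.4, -0.1]
finger_gap: 0.467
```

```bash
python3 - <<'E'
from h import *
rep();a=grab('top');b=grab('side');zs(a,'t46.png',190,150,150,145,5);zs(b,'s46.png',210,130,150,150,5);cv2.imwrite('pics/full_t.png',a["pixels"][:,:,::-1])
E
```

```text
t 59.07 q6 0.287 p [0.4637 0.3964 0.2923] F [ 0.5 -0.4 -0.1] T [0.081 0.052 0.018] ax/lat -0.1016 0.1731 yaw 0.474 gap 0.467
```

```bash
python3 - <<'E'
from station import bot,cams
import cv2,numpy as np
s=bot.read_state();print(s['clock'],np.round(s['eef_pos'],3),np.round(s['force'],2),s['finger_gap'])
a=cams.grab_frame('side')['pixels'];cv2.imwrite('pics/final_s.png',a[:,:,::-1])
E
```

```text
59.1667 [0.465 0.393 0.291] [ 0.08 -0.75 -0.13] 0.46995480208022006
```

View pics/final_s.png

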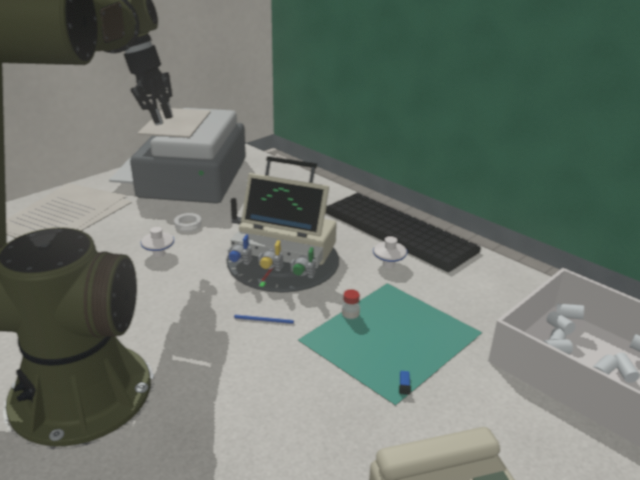

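The side view shows three clamps on their caps at (246,245), (278,250) and (311,258), with the screen up. The red pointer at (266,274) is in line with the green mark at (262,284). The pot, pen, filters, tape and peg are in place, and the gripper is free at (150,90).

```bash
python3 -c "
from station import bot
print(bot.finish_job())"
```

```text
the job is handed in; nothing more can be done
None
```

The job is handed in at about 59 s of the 210 s allowed; the hand-in reports no verdict. I fitted and tightened the blue, yellow and green clamps on their own caps, raised the screen by its lift bar, and swivelled the unit by its post. I then let go and moved clear.

**Last checks**
- **Clamps:** All three bands sit about 18–21 mm in from the cap faces and in line with the caps. Each screw was turned until the wrist torque jumped at the stop (0.27 N m blue, 0.34 yellow, 0.24 green). The final key angles fit about 4.6 rad, but this is inferred because the joint itself can't be read.
- **Screen:** The camera gave 1.03–1.05 rad, against 1.047 wanted. This was measured before the swivel; afterwards I only checked it by eye.
- **Swivel:** The red pointer measured within 0.2° of the green mark.
- **Other things on the desk:** The pot, filters, pen, tape and nose peg are where they started in the pictures.
- **Robot:** It touches nothing, and the residual force is under 1 N.

**What failed or disagreed**
- **Yellow clamp:** Its first insertion failed because the clamp had yawed about 34°. I backed it off, realigned it and slid it on again with no force.
- **Screen angle:** After the first lift, the arm path gave 1.02–1.07 rad and the camera gave 0.98–1.01 rad. I raised it a little more and took the camera's value.
- **Camera heights:** They showed a bias of 2–3 mm against the known sizes.

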